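# Set up the tube mixer for a run

## Robot

A 6-joint arm with a two-finger parallel gripper is mounted at the origin on the work surface. World frame = base frame: x ahead of the robot, y to its left, z up, the work surface at z = 0. Lengths are in mm, angles in rad, forces in N, time in s.
With the tool pointing down it reaches from about 425 to 1125 mm from the base axis. Payload 14.9 kg.
Tool frame: the origin (TCP) lies on the centre line of the jaws, within the pads' length; the fingertips stand 25 mm ahead of it and the grasp point (between the pads) lies 6 mm ahead of it; z points along the fingers, y is the line along which they close (so a half turn about z gives the same grasp; the last joint's range is limited). The gripper opens to 91 mm and grips with 3 to 60 N. Pads are 32 mm wide; open, the fingers measure 118 mm over their backs; the gripper's body (76 mm by 178 mm) begins 60 mm behind the grasp point.
Start: joints at [1.145, 0.379, 1.734, -0, 1.028, -0.033], TCP at [267.952, 646.699, 207.332] pointing down, gripper open.
Joint ranges: [-2.77, 2.77], [-0.74, 2.19], [0, 2.66], [-1.06, 4.2], [0.31, 2.87], [-3.08, 3.08]. Speed limits (rad/s): [1.89, 1.89, 2.39, 3.14, 3.14, 3.14].

## Interface

Orientations are given as a rotation vector (axis times angle).
In Python, from rig import get_state, get_image, camera_info, hand_in gives the robot as it stands.
- The arm moves only by the tool servo_tool, never from a script. Its argument "series" is a list of rows, each an object of numbers: "dx", "dy", "dz": the shift along the tool's x, y, z in units of 150 mm (1.0 is 150 mm); "wx", "wy", "wz": the turn, a rotation vector about the tool's x, y, z in units of 360 degrees (1.0 is 360 degrees). In form: [{"dx": .., "dy": .., "dz": .., "wx": .., "wy": .., "wz": ..}, ...]. A call has 1 to 20 rows; each row shifts and turns the commanded pose from where the row before left it, along the tool's axes as they then stand; what a row does not reach is not made up. A row lasts 1/12 s, in which the tool goes at most 41.7 mm and 7.16 degrees, less where a joint would pass 70% of its speed; a pose out of reach is approached as far as the arm can. A call with a number of a shift or a turn outside -1 to 1 is refused whole. A call with a gripper value outside its range is refused whole. "gripper" is the opening, from 0 (shut) to 1 (fully open), set as the call begins (left out, the last holds). The fingers move at their own pace and stop on an object; "force" is the grip in N (left out, the last holds). Time passes only in rows, so rows that do not move let the fingers close. It gives the time, the measured TCP pose, the force, the opening and the grip force at its end, in the units of the state.
- get_state(): the state, without advancing time (a new reading comes with each control period).
- get_image(name): name is "scene" or "top" or "wrist"; returns the picture (400x640x3 uint8, red, green, blue); there is no depth.
- camera_info(name): a dict with "vfov" (degrees; the focal length in pixels is half the picture's height over the tangent of half this angle, whatever the lens; pixels are square), "cx", "cy" (the principal point, pixels), "k1" (the pictures are not rectified: a ray, as slopes to the right and down, at radius r is drawn at 1 + k1 r^2 times it, then the intrinsics apply), "R" (3x3) and "t" (3): a world point X has camera coordinates R X + t. Camera axes: x right, y down, z forward; pixel columns grow to the right and rows downward; lengths in mm; the calibration is good to about 2 mm. A picture is of the moment at which its call begins: read the wrist's pose just before it. camera_info takes no time and is no camera call; for the wrist camera it gives the pose at the moment of the call.
- hand_in(): hands the job in; it is judged then, once.
The state is a dict: "t": time; "joint_pos": joint angles; "qvel": joint speeds; "effort": joint torques, N m; "position": TCP position; "tool_rot": TCP orientation; "wrist_force": force on the tool from outside, world axes, zero at the start; "moment": the same for the moment, N m; "finger_gap": finger opening in mm; "grip_force": force on a finger pad.
Only numpy, scipy, OpenCV 4.12 (cv2) and the standard library are available. Lean on these libraries where they do the work, as an engineer would, in place of code of your own. Each camera call takes 0.05 s, during which the arm holds its last target. There are 200 camera calls.

## Task

Fit the carousel onto the mixer's square drive shaft so that it sits fully home, then stand the two long tubes from the blue rack upright in two sockets of the carousel that face each other diagonally across the shaft, so that it is balanced, each pushed to the bottom. Only then press the start button fully down and let it go. Leave the short tubes and everything else on the bench where they are.

Things in the scene. Friction and masses are not known exactly. Their poses are not given: they have to be found in the camera images.
- carousel: Loose grey tube carousel, 0.3 to 0.6 kg: square block 110 x 110 x 50 mm with a square boss 40 x 40 mm standing 40 mm above its middle (top 90 mm above the underside). A 21.6 mm square bore runs right through along the axis, chamfered 3 mm below. Sides of block, boss and bore are parallel to its x and y. Origin: centre of the underside; z up. Starts flat on the bench at any yaw.
- drive_seat (a point): Centre of the round shoulder (52 mm across, 58 mm above the bench) of the mixer's drive, on which the seated carousel's underside rests. A steel square shaft, 20 x 20 mm, stands up 50 mm from it (the last 6 mm taper to 15 mm), its flats parallel to this point's x and y; z up. Starts at any angle; stiff to turn.
- mixer: White mixer, fixed to the bench, 170 mm (its x) by 270 mm, 50 mm high. Origin: on the bench under the shaft axis. The body reaches 80 mm to its +y and 190 mm to its -y; there a grey console, from y = -100 mm on, stands 105 mm high.
- start_top (a point): Centre of the top of the round white start button (28 mm across, in a 44 mm black housing) on top of the mixer's console, 150 mm from the shaft axis, about 123 mm above the bench; pressed straight down.
- start (a joint): Travel of the start button: 0 released, 0.006 m fully down (about 5 N); it springs back.
- tube_a: One of the two long tubes: white, 17 mm diameter with a tapered foot, 120 mm long, with an orange screw cap 22 mm across and 18 mm tall at the top. Starts upright in a hole of the blue rack. Origin: centre of its foot; z along the tube towards the cap. About 20 to 30 g.
- tube_b: The other long tube, the same as tube_a.
- short_a: A short tube, 80 mm long, otherwise like the long ones (17 mm, orange cap 22 mm), standing in the blue rack. Origin: centre of its foot. Not part of the job.
- short_b: Another short tube, the same as short_a. Not part of the job.
- rack: Blue tube rack fixed to the bench, 116 x 116 x 50 mm, four holes of 20 mm at +-28 mm along its x and y axes, 44 mm deep, the tubes' feet 6 mm above the bench; which tube stands in which hole varies. Origin: centre of the underside; z up.
- cassette_a: Flat white slide cassette, 76 x 27 x 7 mm, lying on the bench beside the mixer; bystander. Origin: centre of the underside.
- cassette_b: Another slide cassette like cassette_a, lying at the far side of the bench; bystander.
- wash_bottle: White plastic bottle, 60 mm diameter, 140 mm tall, at the far side; bystander. Origin: centre of the underside.
- jar: White screw-top jar, 56 mm diameter, 70 mm tall, at the far side; bystander. Origin: centre of the underside.
- beaker: Empty glass beaker, 90 mm across the rim, 110 mm tall, at the far side; bystander. Origin: centre of the underside.
- socket0 (a point): Centre of the mouth of a tube socket of the carousel (round, 20 mm wide, 44 mm deep), at +33, +33 mm in the carousel's x, y, at 50 mm above its underside; diagonally across from socket 2.
- socket1 (a point): Centre of the mouth of a tube socket of the carousel (round, 20 mm wide, 44 mm deep), at -33, +33 mm in the carousel's x, y, at 50 mm above its underside; diagonally across from socket 3.
- socket2 (a point): Centre of the mouth of a tube socket of the carousel (round, 20 mm wide, 44 mm deep), at -33, -33 mm in the carousel's x, y, at 50 mm above its underside; diagonally across from socket 0.
- socket3 (a point): Centre of the mouth of a tube socket of the carousel (round, 20 mm wide, 44 mm deep), at +33, -33 mm in the carousel's x, y, at 50 mm above its underside; diagonally across from socket 1.
There are look-alikes about, which are no part of the job. Leave any green look-alike of the tube_b alone.

How it is judged (in metres and radians):
On the way, in this order (a step that is already met when the one before it is completed fails the run):
1. the carousel sits fully home on the drive shaft (z of carousel in the frame of drive_seat between -0.004 and 0.004 m and horizontal distance between carousel and drive_seat below 0.004 m and angle between carousel's own z axis and vertical below 0.05 rad and (angle between the x axis of carousel and the x axis of drive_seat, either way round below 0.14 rad or angle between the x axis of carousel and the y axis of drive_seat, either way round below 0.14 rad)), for 0.2 s.
2. one long tube stands at the bottom of a socket of the seated carousel (all of step 1 and ((z of tube_a in the frame of carousel between 0 and 0.012 m and horizontal distance between tube_a and carousel between 0.037 and 0.056 m and angle between tube_a's own z axis and vertical below 0.14 rad) or (z of tube_b in the frame of carousel between 0 and 0.012 m and horizontal distance between tube_b and carousel between 0.037 and 0.056 m and angle between tube_b's own z axis and vertical below 0.14 rad))), for 0.2 s.
3. both long tubes stand in opposite sockets of the seated carousel (all of step 1 and z of tube_a in the frame of carousel between 0 and 0.012 m and horizontal distance between tube_a and carousel between 0.037 and 0.056 m and angle between each of tube_a, tube_b's own z axis and vertical below 0.14 rad and z of tube_b in the frame of carousel between 0 and 0.012 m and horizontal distance between tube_b and carousel between 0.037 and 0.056 m and horizontal distance between tube_a and tube_b above 0.083 m), for 0.2 s.
4. the start button is pressed down (value of joint start above 0.0045 m), for 0.02 s.
At the end, for the whole second after the job is handed in: The carousel rests level on the drive shoulder (within 4 mm in height and centring, sides within 8 degrees of the shaft flats); both long tubes stand within 8 degrees of upright in diagonally opposite sockets, feet within 6 mm of the floor; the start button is released; all at rest (all of step 3 and value of joint start below 0.0015 m and linear speed of each of carousel, tube_a, tube_b below 0.02 m/s); the robot touches nothing.
It fails at once if the start button is pressed before both long tubes are in opposite sockets of the seated carousel (value of joint start above 0.003 m and not ((z of carousel in the frame of drive_seat between -0.004 and 0.004 m and horizontal distance between carousel and drive_seat below 0.004 m and angle between carousel's own z axis and vertical below 0.05 rad and (angle between the x axis of carousel and the x axis of drive_seat, either way round below 0.14 rad or angle between the x axis of carousel and the y axis of drive_seat, either way round below 0.14 rad)) and ((z of tube_a in the frame of carousel between 0 and 0.012 m and horizontal distance between tube_a and carousel between 0.037 and 0.056 m and angle between tube_a's own z axis and vertical below 0.14 rad) and (z of tube_b in the frame of carousel between 0 and 0.012 m and horizontal distance between tube_b and carousel between 0.037 and 0.056 m and angle between tube_b's own z axis and vertical below 0.14 rad) and horizontal distance between tube_a and tube_b above 0.083 m))).
It fails at once if a short tube is moved by more than 20 mm (distance of any of short_a, short_b from where it was at the start of the episode above 0.02 m).
It fails at once if a bystander on the bench is moved by more than 30 mm (distance of any of cassette_a, cassette_b, wash_bottle, jar, beaker from where it was at the start of the episode above 0.03 m).
It also fails if it takes over 72 s, if anything falls off the work surface, if the arm or the gripper's body presses on something with over 40 N, if the wrist force passes 120 N, or if a joint passes its speed limit or range.

## Working session

There is one attempt and no reset: what is moved stays moved. The work goes in short steps, Python scripts to look and compute and a tool call to move; the robot and the scene stay as the last step left them, time stands still between calls to the robot, and variables do not carry over. Pictures are saved under pics/ and viewed, at most 10 in all, crops included, and the job is handed in when it is done.

Besides the shell and the picture viewer there is one more tool, called by a JSON object that holds its "name" and its "arguments". servo_tool: Moves the arm, as the interface text tells. Its arguments: {"type":"object","properties":{"series":{"type":"array","items":{"type":"object","properties":{"dx":{"type":"number"},"dy":{"type":"number"},"dz":{"type":"number"},"wx":{"type":"number"},"wy":{"type":"number"},"wz":{"type":"number"}}}},"gripper":{"type":"number"},"force":{"type":"number"}},"required":["series"]}

```bash
mkdir -p pics; ls; python3 - <<'E'
from rig import *
import cv2,numpy as np
print(get_state())
for n in("scene","top"):
    im=get_image(n); cv2.imwrite(f"pics/{n}0.png",im[:,:,::-1]); i=camera_info(n); print(n,i)
E
```

```text
pics
{'t': 0.0, 'joint_pos': array([ 1.14469370e+00,  3.79419413e-01,  1.73475221e+00, -4.48018479e-05,
        1.02849555e+00, -3.33084498e-02]), 'qvel': array([ 0.00038946, -0.00022378, -0.00089815,  0.00077396,  0.00053946,
       -0.0012485 ]), 'effort': array([ 2.37630971e-03, -7.63722754e+01, -4.34369338e+01,  6.51526800e-02,
        4.25096741e-02, -7.11589541e-05]), 'position': array([267.80002973, 646.3284136 , 206.69482128]), 'tool_rot': array([-6.12964634e-01, -3.08100203e+00,  1.65712283e-03]), 'wrist_force': array([-0.13522758,  0.66341803,  0.51684793]), 'moment': array([-0.014851  , -0.00253606,  0.01176066]), 'grip_force': 0.0, 'finger_gap': 91.21529946727057}
scene {'vfov': 44.04850510921822, 'cx': 311.94864071538143, 'cy': 201.022520615636, 'k1': -0.00012019334737973112, 'R': array([[ 0.39109857,  0.920302  ,  0.00928076],
       [ 0.68345934, -0.28366509, -0.67261984],
       [-0.61638076,  0.26940367, -0.73993001]]), 't': array([-307.56728214, -328.92112087, 1751.65091531])}
top {'vfov': 43.199575711378, 'cx': 325.0778823745021, 'cy': 198.765942543383, 'k1': -0.07446574354013122, 'R': array([[-0.00159382, -0.9999977 , -0.00143574],
       [-0.99918923,  0.00165028, -0.04022646],
       [ 0.04022873,  0.00137047, -0.99918956]]), 't': array([  63.62886928,  610.19799416, 1416.4132692 ])}
```

View pics/top0.png

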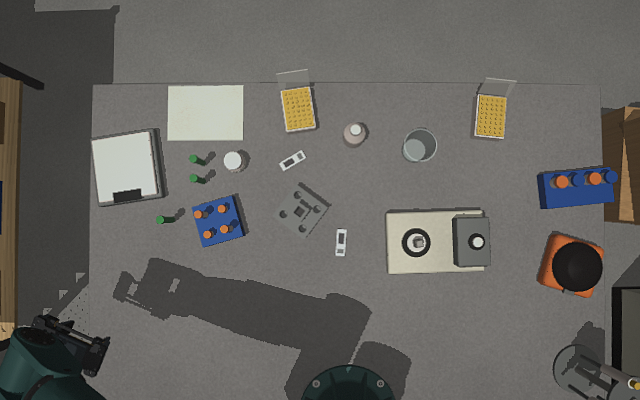

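View pics/scene0.png

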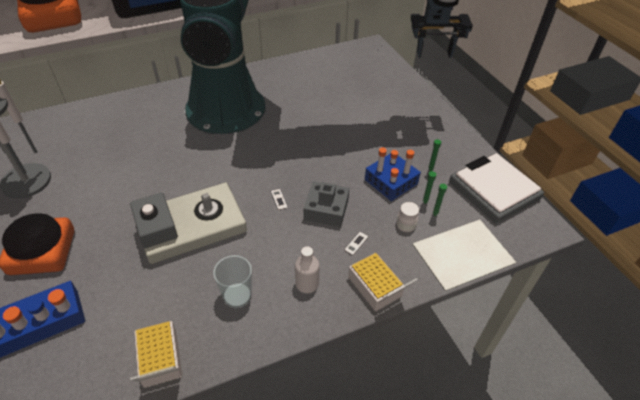

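The top picture shows the rack at (219,220) with four orange caps, the carousel at (303,210), the shaft at (417,242) and the start button at (478,241). The green look-alikes are at (194,158), (194,178) and (162,219). Another blue box with orange caps, at (575,187), is off to the side. Only the four caps at (198,214), (223,209), (208,234) and (229,229) are in the described rack. I'll check the heights and confirm in one enlarged crop.

```bash
cat > h.py <<'E'
import numpy as np,cv2
from rig import *
def K(i):
    f=200/np.tan(np.radians(i["vfov"])/2); return np.array([[f,0,i["cx"]],[0,f,i["cy"]],[0,0,1]])
def D(i): return np.array([i["k1"],0,0,0,0.])
def proj(i,P):
    P=np.atleast_2d(np.array(P,float)); return cv2.projectPoints(P,cv2.Rodrigues(i["R"])[0],i["t"],K(i),D(i))[0].reshape(-1,2)
def ray(i,uv):
    n=cv2.undistortPoints(np.array([[uv]],float),K(i),D(i)).ravel(); d=i["R"].T@np.array([*n,1]); return -i["R"].T@i["t"],d/np.linalg.norm(d)
def unp(i,uv,z):
    o,d=ray(i,uv); return o+d*(z-o[2])/d[2]
def tri(pairs):
    A=np.zeros((3,3));b=np.zeros(3)
    for i,uv in pairs:
        o,d=ray(i,uv);M=np.eye(3)-np.outer(d,d);A+=M;b+=M@o
    return np.linalg.solve(A,b)
def blobs(m,lo=6,hi=1e9):
    n,l,s,c=cv2.connectedComponentsWithStats(m.astype(np.uint8)); return [(c[k].round(1),s[k][4]) for k in range(1,n) if lo<=s[k][4]<=hi]
def orange(im):
    h=cv2.cvtColor(im,cv2.COLOR_RGB2HSV); return (h[...,0]<15)&(h[...,1]>140)&(h[...,2]>90)
E
python3 - <<'E'
from h import *
T=cv2.imread("pics/top0.png");S=cv2.imread("pics/scene0.png");it=camera_info("top");isc=camera_info("scene")
tb=[b for b in blobs(orange(T[:,:,::-1])) if 180<b[0][0]<250]; sb=[b for b in blobs(orange(S[:,:,::-1])) if 370<b[0][0]<425]
print(tb,sb)
for a in tb:
    for b in sb:
        X=tri([(it,a[0]),(isc,b[0])]); e=np.linalg.norm(proj(isc,X)-b[0])
        if e<4: print(a[0],b[0],X.round(1),e.round(2))
print("car",unp(it,(303,211),90),"shaft",unp(it,(418,242),108),"btn",unp(it,(478,241),123))
A=cv2.resize(T[185:255,180:340],(800,350),interpolation=cv2.INTER_CUBIC);B=cv2.resize(S[135:205,350:450],(350,245));C=cv2.resize(T[200:280,380:500],(367,245))
o=np.zeros((600,800,3),np.uint8);o[:350]=A;o[350:595,:350]=B;o[350:595,360:727]=C;cv2.imwrite("pics/c1.png",o)
w=get_image("wrist");cv2.imwrite("pics/w0.png",w[:,:,::-1]);print(camera_info("wrist"))
E
```

```text
[(array([221.6, 208.3]), np.int32(48)), (array([197.8, 214. ]), np.int32(47)), (array([223.9, 228.4]), np.int32(47)), (array([207. , 233.9]), np.int32(44))] [(array([382. , 151.2]), np.int32(51)), (array([394. , 153.4]), np.int32(43)), (array([409.8, 153.4]), np.int32(50)), (array([394.3, 172.2]), np.int32(42))]
[221.6 208.3] [394.  153.4] [581.7 328.4 158.6] 1.0
[221.6 208.3] [394.3 172.2] [582.6 342.6  81.8] 0.31
[197.8 214. ] [409.8 153.4] [566.7 396.6 122.6] 0.2
[223.9 228.4] [382.  151.2] [528.9 327.  123.6] 0.07
[207.  233.9] [394.  153.4] [513.4 381.   83.3] 0.12
[207.  233.9] [394.3 172.2] [509.9 399.8  -5. ] 0.59
car [574.5483409  121.58777522  90.        ] shaft [ 491.93683276 -182.36004432  108.        ] btn [ 494.49740187 -337.78616901  123.        ]
{'vfov': 65.29830510373155, 'cx': 320.48141335469705, 'cy': 193.85319468598107, 'k1': -0.024090620952936057, 'R': array([[ 3.83264545e-01,  9.23638560e-01, -3.15219372e-04],
       [ 8.87301581e-01, -3.68091661e-01,  2.77856859e-01],
       [ 2.56523279e-01, -1.06772377e-01, -9.60622437e-01]]), 't': array([-701.13160817,  -30.88484384,  391.40976968])}
```

View pics/c1.png

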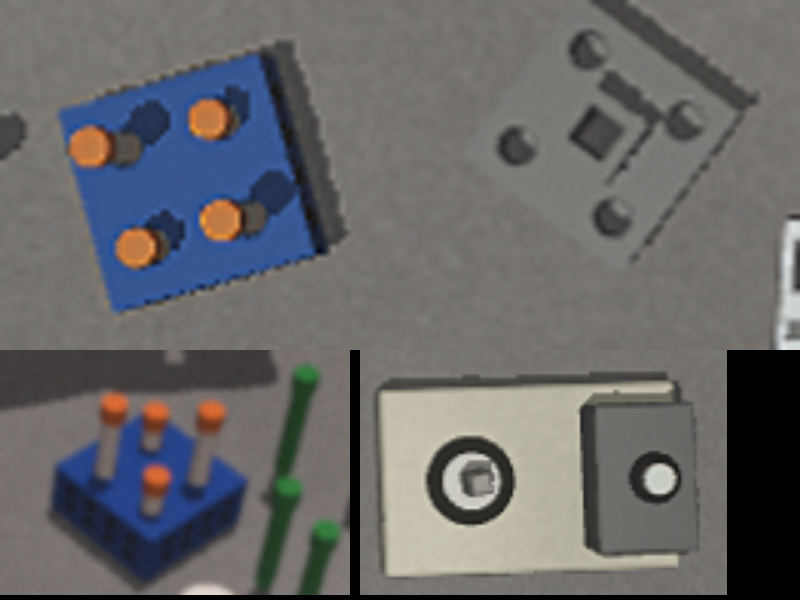

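The crop and triangulation agree. The long tubes, with tall white shafts, are the caps at top px (198,214), at about (567,397), and (224,228), at about (529,327), both with z≈123. The other two orange caps sit at z≈82, so they are the short tubes, and the green ones are look-alikes. Next I move over the carousel for a closer look.

{"name": "servo_tool", "arguments": {"series": [{"dx": -0.179, "dy": -0.136}, {"dx": -0.179, "dy": -0.136}, {"dx": -0.179, "dy": -0.136}, {"dx": -0.179, "dy": -0.136}, {"dx": -0.179, "dy": -0.136}, {"dx": -0.179, "dy": -0.136}, {"dx": -0.179, "dy": -0.136}, {"dx": -0.179, "dy": -0.136}, {"dx": -0.179, "dy": -0.136}, {"dx": -0.179, "dy": -0.136}, {"dx": -0.179, "dy": -0.136}, {"dx": -0.179, "dy": -0.136}, {"dx": -0.179, "dy": -0.136}, {"dx": -0.179, "dy": -0.136}, {"dx": -0.179, "dy": -0.136}, {"dx": -0.179, "dy": -0.136}, {"dx": -0.179, "dy": -0.136}, {"dx": -0.179, "dy": -0.136}, {"wz": 0.0195}, {"wz": 0.0195}]}}

```text
invalid input at $.series[0]: expected keys dx, dy, dz, wx, wy, wz
```

```bash
python3 - <<'E'
from h import *
i=camera_info("wrist");w=get_image("wrist");cv2.imwrite("pics/w1.png",w[:,:,::-1])
np.save("i_w1.npy",i,allow_pickle=True);s=get_state();print(s["t"],s["position"],s["tool_rot"],s["joint_pos"])
for sg,(u,v) in {}.items(): pass
E
```

```text
0.2 [267.84662226 646.46456468 206.93294386] [-6.13019324e-01 -3.08106253e+00  1.04111405e-03] [ 1.14470507e+00  3.79216101e-01  1.73455851e+00 -1.98012177e-05
  1.02849478e+00 -3.32833641e-02]
```

View pics/w1.png

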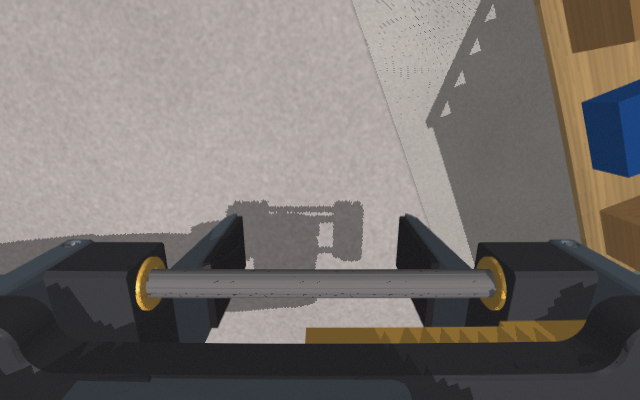

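The wrist camera shows only bare bench ahead of the fingers, because the move was refused: every row needs all six keys. I'll resend it, offset so the carousel lies ahead of the fingers.

{"name": "servo_tool", "arguments": {"series": [{"dx": -0.204, "dy": -0.1425, "dz": 0, "wx": 0, "wy": 0, "wz": 0}, {"dx": -0.204, "dy": -0.1425, "dz": 0, "wx": 0, "wy": 0, "wz": 0}, {"dx": -0.204, "dy": -0.1425, "dz": 0, "wx": 0, "wy": 0, "wz": 0}, {"dx": -0.204, "dy": -0.1425, "dz": 0, "wx": 0, "wy": 0, "wz": 0}, {"dx": -0.204, "dy": -0.1425, "dz": 0, "wx": 0, "wy": 0, "wz": 0}, {"dx": -0.204, "dy": -0.1425, "dz": 0, "wx": 0, "wy": 0, "wz": 0}, {"dx": -0.204, "dy": -0.1425, "dz": 0, "wx": 0, "wy": 0, "wz": 0}, {"dx": -0.204, "dy": -0.1425, "dz": 0, "wx": 0, "wy": 0, "wz": 0}, {"dx": -0.204, "dy": -0.1425, "dz": 0, "wx": 0, "wy": 0, "wz": 0}, {"dx": -0.204, "dy": -0.1425, "dz": 0, "wx": 0, "wy": 0, "wz": 0}, {"dx": -0.204, "dy": -0.1425, "dz": 0, "wx": 0, "wy": 0, "wz": 0}, {"dx": -0.204, "dy": -0.1425, "dz": 0, "wx": 0, "wy": 0, "wz": 0}, {"dx": -0.204, "dy": -0.1425, "dz": 0, "wx": 0, "wy": 0, "wz": 0}, {"dx": -0.204, "dy": -0.1425, "dz": 0, "wx": 0, "wy": 0, "wz": 0}, {"dx": -0.204, "dy": -0.1425, "dz": 0, "wx": 0, "wy": 0, "wz": 0}, {"dx": -0.204, "dy": -0.1425, "dz": 0, "wx": 0, "wy": 0, "wz": 0}, {"dx": -0.204, "dy": -0.1425, "dz": 0, "wx": 0, "wy": 0, "wz": 0}, {"dx": -0.204, "dy": -0.1425, "dz": 0, "wx": 0, "wy": 0, "wz": 0}, {"dx": 0, "dy": 0, "dz": 0, "wx": 0, "wy": 0, "wz": 0.0195}, {"dx": 0, "dy": 0, "dz": 0, "wx": 0, "wy": 0, "wz": 0.0195}]}}

```text
t: 1.87
position: [630.3, 78.5, 207.1]
tool_rot: [-0.996, -2.979, 0.0]
wrist_force: [-0.4, 0.7, -1.0]
finger_gap: 91.5
grip_force: 0.0
```

```bash
python3 - <<'E'
from h import *
s=get_state();i=camera_info("wrist");w=get_image("wrist");cv2.imwrite("pics/w2.png",w[:,:,::-1])
np.save("i_w2.npy",i,allow_pickle=True);print(s["t"],s["position"],s["tool_rot"],s["joint_pos"],s["wrist_force"])
E
```

```text
1.8667 [630.34163941  78.51079425 207.07322871] [-9.96076607e-01 -2.97936778e+00  1.76758170e-04] [ 8.72483975e-02  2.79584703e-01  1.87016752e+00 -6.24232948e-05
  9.92002549e-01 -8.38228520e-01] [-0.40163524  0.66994119 -1.0152158 ]
```

View pics/w2.png

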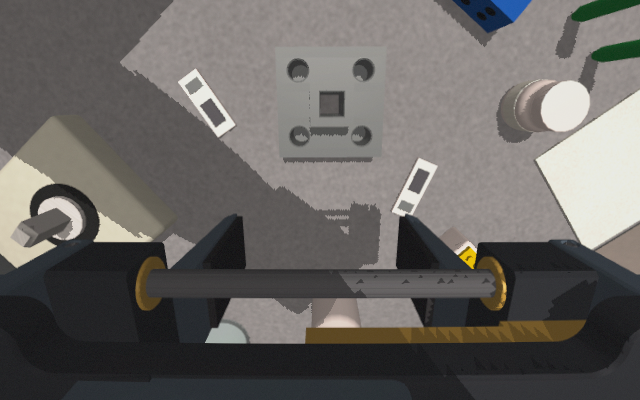

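The carousel is square to the image, with its bore at about (331,104). Its sockets are at (298,70), (363,70), (299,135) and (361,135). The cassettes are well clear at (206,103) and (415,187). Now I compute the pose.

```bash
cat >> h.py <<'E'
def fitpose(i,obj,uv,zoff=0,x0=None):
    # planar pose (x,y,yaw) of local points obj by reprojection
    from scipy.optimize import least_squares
    obj=np.array(obj,float);uv=np.array(uv,float)
    def f(p):
        c,s=np.cos(p[2]),np.sin(p[2]); P=np.c_[p[0]+c*obj[:,0]-s*obj[:,1],p[1]+s*obj[:,0]+c*obj[:,1],obj[:,2]+zoff]
        return (proj(i,P)-uv).ravel()
    r=least_squares(f,x0); return r.x,np.abs(r.fun).max(),r.fun.reshape(-1,2).round(1)
def togo(s,target,yaw=None):
    # displacement in tool axes (units of 150mm) to world target, and wz
    R=cv2.Rodrigues(np.array(s["tool_rot"]))[0]; d=R.T@(np.array(target)-s["position"]); y=np.arctan2(R[1,0],R[0,0])
    print("tool d mm",d.round(1),"units",(d/150).round(4),"yaw x deg",np.degrees(y).round(2), "" if yaw is None else "wz units %.4f"%(-(((yaw-np.degrees(y)+180)%360)-180)/360))
E
python3 - <<'E'
from h import *
i=np.load("i_w2.npy",allow_pickle=True).item();w=cv2.imread("pics/w2.png")
g=cv2.cvtColor(w,cv2.COLOR_BGR2GRAY)
b=[x for x in blobs(g[85:125,310:355]<70,50)];print([(x[0]+[310,85],x[1]) for x in b])
# bore top corners subpixel
bc=np.array([[319,92],[344,92],[345,116],[319,116]],np.float32).reshape(-1,1,2)
bc=cv2.cornerSubPix(g,bc,(4,4),(-1,-1),(3,30,.01)).reshape(-1,2);print(bc)
# image right=+tool y, up=+tool x ; local x=up(tool x), y=... right-handed z up: image-left
s=np.array([[33,33,50],[33,-33,50],[-33,33,50],[-33,-33,50]])
h=10.8;bo=np.array([[h,h,90],[h,-h,90],[-h,-h,90],[-h,h,90]])
B=np.array([[55,55,50],[55,-55,50]])
obj=np.r_[s,bo,B];uv=np.r_[[[298.5,70],[363,69.5],[299.5,135],[361,135]],bc,[[276,47],[385,47]]]
p,m,r=fitpose(i,obj,uv,0,[574,122,np.radians(143)]);print(p,np.degrees(p[2]),m,r.tolist())
for o,u in((bo,bc),(s,uv[:4])): q=fitpose(i,o,u,0,[574,122,np.radians(143)])[0];print(q[:2],np.degrees(q[2]))
togo(get_state(),[p[0],p[1],90],np.degrees(p[2]))
E
```

```text
[(array([337.1, 100.1]), np.int32(176))]
[[318.89444   90.976974]
 [343.82953   90.7674  ]
 [343.59662  116.04949 ]
 [318.79364  116.14151 ]]
[574.02253394 135.35570933   2.49769075] 143.1071382647038 1.251171740992561 [[-1.0, -0.3], [0.3, 0.1], [-0.6, 1.1], [0.1, 1.0], [0.7, 0.3], [-0.2, 0.5], [-0.4, -0.2], [0.9, -0.2], [-1.2, -0.9], [1.3, -1.0]]
[573.81921429 135.21916119] 143.25264116761144
[573.86381843 135.85989558] 143.14199937654652
tool d mm [ 78.4  10.5 117. ] units [0.5223 0.0697 0.7803] yaw x deg 142.47 wz units -0.0018
```

{"name": "servo_tool", "arguments": {"series": [{"dx": 0.131, "dy": 0.0175, "dz": 0, "wx": 0, "wy": 0, "wz": -0.0018}, {"dx": 0.131, "dy": 0.0175, "dz": 0, "wx": 0, "wy": 0, "wz": 0}, {"dx": 0.131, "dy": 0.0175, "dz": 0, "wx": 0, "wy": 0, "wz": 0}, {"dx": 0.131, "dy": 0.0175, "dz": 0, "wx": 0, "wy": 0, "wz": 0}, {"dx": 0, "dy": 0, "dz": 0.15, "wx": 0, "wy": 0, "wz": 0}, {"dx": 0, "dy": 0, "dz": 0.2, "wx": 0, "wy": 0, "wz": 0}, {"dx": 0, "dy": 0, "dz": 0.2, "wx": 0, "wy": 0, "wz": 0}, {"dx": 0, "dy": 0, "dz": 0.15, "wx": 0, "wy": 0, "wz": 0}, {"dx": 0, "dy": 0, "dz": 0.1, "wx": 0, "wy": 0, "wz": 0}, {"dx": 0, "dy": 0, "dz": 0.047, "wx": 0, "wy": 0, "wz": 0}, {"dx": 0, "dy": 0, "dz": 0, "wx": 0, "wy": 0, "wz": 0}]}}

```text
t: 2.83
position: [570.3, 135.9, 79.1]
tool_rot: [-0.963, -2.988, 0.002]
wrist_force: [-0.5, -0.3, -0.5]
finger_gap: 91.2
grip_force: 0.0
```

{"name": "servo_tool", "arguments": {"gripper": 0.3, "force": 45, "series": [{"dx": 0, "dy": 0, "dz": 0, "wx": 0, "wy": 0, "wz": 0}, {"dx": 0, "dy": 0, "dz": 0, "wx": 0, "wy": 0, "wz": 0}, {"dx": 0, "dy": 0, "dz": 0, "wx": 0, "wy": 0, "wz": 0}, {"dx": 0, "dy": 0, "dz": 0, "wx": 0, "wy": 0, "wz": 0}, {"dx": 0, "dy": 0, "dz": 0, "wx": 0, "wy": 0, "wz": 0}, {"dx": 0, "dy": 0, "dz": 0, "wx": 0, "wy": 0, "wz": 0}]}}

```text
t: 3.33
position: [572.3, 135.2, 80.6]
tool_rot: [0.968, 2.988, 0.0]
wrist_force: [-0.2, -0.2, 0.3]
finger_gap: 54.4
grip_force: 0.0
```

{"name": "servo_tool", "arguments": {"gripper": 0.3, "series": [{"dx": 0, "dy": 0, "dz": 0, "wx": 0, "wy": 0, "wz": 0}, {"dx": 0, "dy": 0, "dz": 0, "wx": 0, "wy": 0, "wz": 0}, {"dx": 0, "dy": 0, "dz": 0, "wx": 0, "wy": 0, "wz": 0}, {"dx": 0, "dy": 0, "dz": 0, "wx": 0, "wy": 0, "wz": 0}]}}

```text
t: 3.67
position: [572.2, 135.1, 80.3]
tool_rot: [-0.968, -2.989, 0.0]
wrist_force: [-1.8, -0.0, 1.6]
finger_gap: 39.1
grip_force: 44.9
```

{"name": "servo_tool", "arguments": {"series": [{"dx": 0, "dy": 0, "dz": -0.1, "wx": 0, "wy": 0, "wz": 0}, {"dx": 0, "dy": 0, "dz": -0.24, "wx": 0, "wy": 0, "wz": 0}, {"dx": 0, "dy": 0, "dz": -0.24, "wx": 0, "wy": 0, "wz": 0}, {"dx": 0, "dy": 0, "dz": -0.24, "wx": 0, "wy": 0, "wz": 0}, {"dx": 0, "dy": 0, "dz": -0.24, "wx": 0, "wy": 0, "wz": 0}, {"dx": -0.1256, "dy": -0.169, "dz": 0, "wx": 0, "wy": 0, "wz": 0}, {"dx": -0.1256, "dy": -0.169, "dz": 0, "wx": 0, "wy": 0, "wz": 0}, {"dx": -0.1256, "dy": -0.169, "dz": 0, "wx": 0, "wy": 0, "wz": 0}, {"dx": -0.1256, "dy": -0.169, "dz": 0, "wx": 0, "wy": 0, "wz": 0}, {"dx": -0.1256, "dy": -0.169, "dz": 0, "wx": 0, "wy": 0, "wz": 0}, {"dx": -0.1256, "dy": -0.169, "dz": 0, "wx": 0, "wy": 0, "wz": 0}, {"dx": -0.1256, "dy": -0.169, "dz": 0, "wx": 0, "wy": 0, "wz": 0}, {"dx": -0.1256, "dy": -0.169, "dz": 0, "wx": 0, "wy": 0, "wz": 0}, {"dx": -0.1256, "dy": -0.169, "dz": 0, "wx": 0, "wy": 0, "wz": 0}, {"dx": -0.1256, "dy": -0.169, "dz": 0, "wx": 0, "wy": 0, "wz": 0}, {"dx": -0.1256, "dy": -0.169, "dz": 0, "wx": 0, "wy": 0, "wz": 0}, {"dx": -0.1256, "dy": -0.169, "dz": 0, "wx": 0, "wy": 0, "wz": 0}, {"dx": 0, "dy": 0, "dz": 0, "wx": 0, "wy": 0, "wz": 0}, {"dx": 0, "dy": 0, "dz": 0, "wx": 0, "wy": 0, "wz": 0}]}}

```text
t: 5.25
position: [576.3, -245.0, 238.5]
tool_rot: [-0.971, -2.986, -0.0]
wrist_force: [0.3, 0.0, -4.9]
finger_gap: 38.7
grip_force: 45.0
```

```bash
python3 - <<'E'
from h import *
s=get_state();i=camera_info("wrist");w=get_image("wrist");cv2.imwrite("pics/w3.png",w[:,:,::-1])
np.save("i_w3.npy",i,allow_pickle=True);print(s["t"],s["position"],s["tool_rot"],s["joint_pos"],s["wrist_force"])
p=proj(i,[[492,-182,108],[492,-182,58]]);print(p)
u,v=p[0].astype(int);c=w[:300,:,::-1];cv2.imwrite("pics/w3c.png",cv2.resize(c,(800,375)))
E
```

```text
5.25 [ 576.33993418 -244.96762083  238.51015523] [-9.71183853e-01 -2.98642619e+00 -3.67885058e-04] [-4.39154919e-01  2.30200224e-01  1.86956982e+00  9.33689685e-05
  1.04306240e+00 -1.38117393e+00] [ 0.31197663  0.02622868 -4.93011816]
[[320.22563352  74.75444124]
 [320.25290637  78.94579491]]
```

View pics/w3.png

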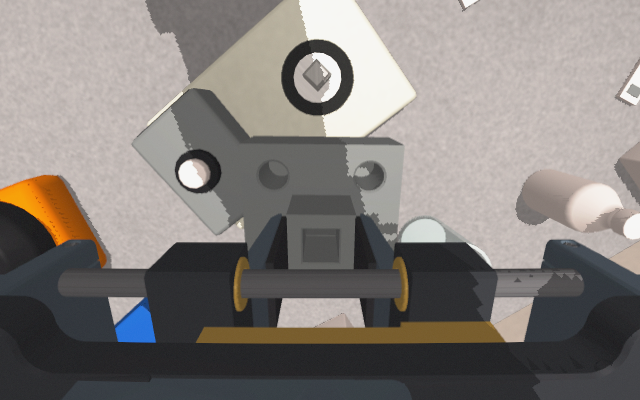

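The shaft top is at (317,75), turned about 45° in the picture. The start button is at (197,171), and the held carousel's sockets are at (274,174) and (370,174). One enlarged crop will give me the shaft's angle and how the carousel sits in the hand.

```bash
python3 - <<'E'
from h import *
w=cv2.imread("pics/w3.png")
a=cv2.resize(w[50:105,280:355],(800,587),interpolation=cv2.INTER_CUBIC) 
o=np.zeros((600,800,3),np.uint8)
o[:300,:400]=cv2.resize(w[58:94,293:341],(400,300),interpolation=cv2.INTER_CUBIC)
o[300:600,:]=cv2.resize(w[132:202,238:410],(800,326),interpolation=cv2.INTER_CUBIC)[:300]
o[:300,400:]=cv2.resize(w[195:270,275:375],(400,300),interpolation=cv2.INTER_CUBIC)
cv2.imwrite("pics/c2.png",o)
E
```

```text
(no output)
```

View pics/c2.png

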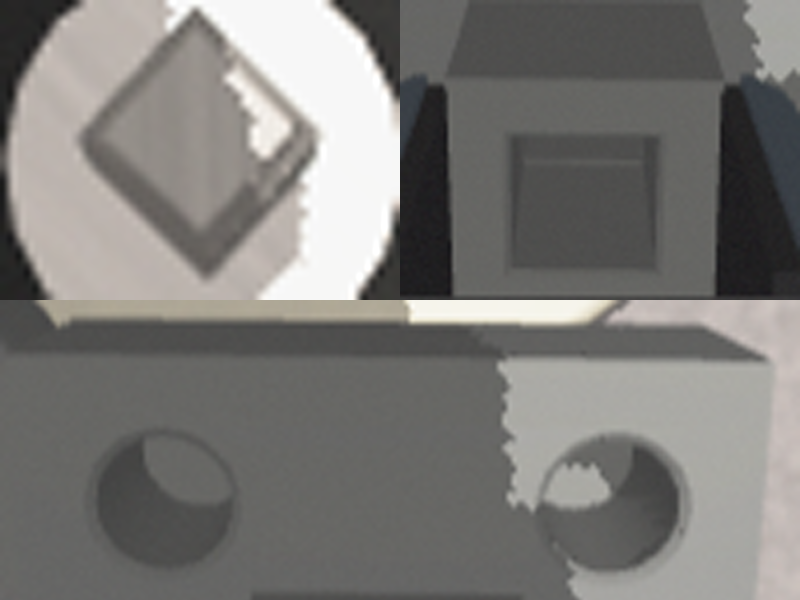

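In the crop, the shaft's corners and both socket rims are clear. I fit the shaft and the held carousel in the same picture, so the calibration error largely cancels.

```bash
python3 - <<'E'
from h import *
i=np.load("i_w3.npy",allow_pickle=True).item();s=get_state()
sc=lambda x,y:[293+x/8.333-.44,58+y/8.333-.44]
# local: +x up in image, +y left ; at 45deg: use diag corners: yaw of shaft x
d=np.array
def C(h,z,k): return [h*k[0],h*k[1],z]
U,L,B,Rr=(1,1),(-1,1),(-1,-1),(1,-1)
obj=[C(10,102,U),C(10,102,L),C(10,102,Rr),C(7.5,108,U),C(7.5,108,L),C(7.5,108,B)]
uv=[sc(195,8),sc(80,138),sc(320,135),sc(197,20),sc(94,138),sc(203,230)]
p,m,r=fitpose(i,obj,uv,0,[492,-182,np.radians(143-45)]);print("shaft",p[:2],np.degrees(p[2]),m,r.tolist())
zb=s["position"][2]-80.3
obj=[[33,33,50],[33,-33,50],[10.8,10.8,90],[10.8,-10.8,90],[-10.8,-10.8,90],[-10.8,10.8,90],[20,20,90],[20,-20,90],[55,-55,50]]
uv=[[272.8,174.3],[369.5,175.3],[301.5,228],[339.8,228],[339.8,261.8],[301.5,261.8],[286.5,214.8],[355.2,214.8],[403.8,144.8]]
q,m,r=fitpose(i,obj,uv,zb,[576,-245,np.radians(144)]);print("car",q[:2],np.degrees(q[2]),m,r.tolist())
R=cv2.Rodrigues(s["tool_rot"])[0];tx=np.degrees(np.arctan2(R[1,0],R[0,0]));print("tool yaw",tx,"car in tool",R.T@np.r_[q[:2]-s["position"][:2],0])
bu=unp(i,(198,170),123);print("btn",bu)
# rotate: dyaw mod 90 ; 
dy=(np.degrees(p[2]-q[2])+45)%90-45;print("dyaw options",dy,dy+90,dy-90)
for D in(dy,dy+90,dy-90):
    a=np.radians(tx+D);X=np.array([[np.cos(a),np.sin(a)],[np.sin(a),-np.cos(a)]]);off=(R.T@np.r_[q[:2]-s["position"][:2],0])[:2]
    print(D,"TCP target",p[:2]-X@off);togo(s,np.r_[p[:2]-X@off,s["position"][2]],np.degrees(a))
E
```

```text
shaft [ 488.80715058 -184.20874307] 100.35394920065048 1.097060257326099 [[-0.0, -0.7], [-0.7, 0.2], [0.3, -0.3], [-0.3, 1.1], [1.0, -0.5], [-0.3, 0.1]]
car [ 578.15540338 -244.38190898] 143.41358482065488 1.5925085602080173 [[-0.2, 1.0], [-0.1, 0.9], [0.6, 0.4], [-0.4, 0.7], [-1.3, 0.4], [0.9, 0.1], [-0.7, -1.6], [0.8, -1.0], [0.4, -0.6]]
tool yaw 144.03534235243907 car in tool [-1.7284508   0.62039157 -0.00243595]
btn [ 493.22346985 -327.99949519  123.        ]
dyaw options -43.05963562000439 46.94036437999561 -133.0596356200044
-43.05963562000439 TCP target [ 487.86902267 -182.63002717]
tool d mm [107.6  -2.4   0.2] units [ 0.7174 -0.0162  0.001 ] yaw x deg 144.04 wz units 0.1196
46.94036437999561 TCP target [ 487.22843468 -185.14687098]
tool d mm [ 1.067e+02 -4.800e+00  1.000e-01] units [ 0.711  -0.0322  0.001 ] yaw x deg 144.04 wz units -0.1304
-133.0596356200044 TCP target [ 490.38586648 -183.27061517]
tool d mm [ 1.052e+02 -1.500e+00  1.000e-01] units [ 0.7013 -0.0098  0.001 ] yaw x deg 144.04 wz units 0.3696
```

{"name": "servo_tool", "arguments": {"series": [{"dx": 0.1793, "dy": -0.004, "dz": 0, "wx": 0, "wy": 0, "wz": 0}, {"dx": 0.1793, "dy": -0.004, "dz": 0, "wx": 0, "wy": 0, "wz": 0}, {"dx": 0.1793, "dy": -0.004, "dz": 0, "wx": 0, "wy": 0, "wz": 0}, {"dx": 0.1793, "dy": -0.004, "dz": 0, "wx": 0, "wy": 0, "wz": 0}, {"dx": 0, "dy": 0, "dz": 0.036, "wx": 0, "wy": 0, "wz": 0.0171}, {"dx": 0, "dy": 0, "dz": 0.036, "wx": 0, "wy": 0, "wz": 0.0171}, {"dx": 0, "dy": 0, "dz": 0.036, "wx": 0, "wy": 0, "wz": 0.0171}, {"dx": 0, "dy": 0, "dz": 0.036, "wx": 0, "wy": 0, "wz": 0.0171}, {"dx": 0, "dy": 0, "dz": 0.036, "wx": 0, "wy": 0, "wz": 0.0171}, {"dx": 0, "dy": 0, "dz": 0.036, "wx": 0, "wy": 0, "wz": 0.0171}, {"dx": 0, "dy": 0, "dz": 0.036, "wx": 0, "wy": 0, "wz": 0.0171}, {"dx": 0, "dy": 0, "dz": 0, "wx": 0, "wy": 0, "wz": 0}, {"dx": 0, "dy": 0, "dz": 0, "wx": 0, "wy": 0, "wz": 0}, {"dx": 0, "dy": 0, "dz": 0, "wx": 0, "wy": 0, "wz": 0}]}}

```text
t: 6.47
position: [488.4, -182.2, 201.7]
tool_rot: [1.993, 2.429, 0.0]
wrist_force: [0.3, 0.4, -4.5]
finger_gap: 38.8
grip_force: 45.0
```

```bash
python3 - <<'E'
from h import *
s=get_state();print(s["position"],s["wrist_force"],s["moment"]);togo(s,[487.9,-182.6,138.3],100.98)
i=camera_info("wrist");w=get_image("wrist");cv2.imwrite("pics/w4.png",w[:,:,::-1]);np.save("i_w4.npy",i,allow_pickle=True)
E
```

```text
[ 488.44461127 -182.15179308  201.72346229] [ 0.2845777   0.36706946 -4.49827728] [-0.06539597  0.00028801 -0.02277092]
tool d mm [-0.3 -0.6 63.4] units [-0.0022 -0.0042  0.4228] yaw x deg 101.26 wz units 0.0008
```

{"name": "servo_tool", "arguments": {"series": [{"dx": -0.002, "dy": -0.004, "dz": 0.06, "wx": 0, "wy": 0, "wz": 0}, {"dx": 0, "dy": 0, "dz": 0.02, "wx": 0, "wy": 0, "wz": 0}, {"dx": 0, "dy": 0, "dz": 0.02, "wx": 0, "wy": 0, "wz": 0}, {"dx": 0, "dy": 0, "dz": 0.02, "wx": 0, "wy": 0, "wz": 0}, {"dx": 0, "dy": 0, "dz": 0.02, "wx": 0, "wy": 0, "wz": 0}, {"dx": 0, "dy": 0, "dz": 0.02, "wx": 0, "wy": 0, "wz": 0}, {"dx": 0, "dy": 0, "dz": 0, "wx": 0, "wy": 0, "wz": 0}]}}

```text
t: 7.1
position: [487.6, -183.0, 176.8]
tool_rot: [-1.998, -2.424, 0.0]
wrist_force: [-0.9, -0.2, -4.4]
finger_gap: 39.0
grip_force: 45.0
```

It's 11 mm onto the shaft with no extra force, so I continue down.

{"name": "servo_tool", "arguments": {"series": [{"dx": 0, "dy": 0, "dz": 0.03, "wx": 0, "wy": 0, "wz": 0}, {"dx": 0, "dy": 0, "dz": 0.03, "wx": 0, "wy": 0, "wz": 0}, {"dx": 0, "dy": 0, "dz": 0.04, "wx": 0, "wy": 0, "wz": 0}, {"dx": 0, "dy": 0, "dz": 0.04, "wx": 0, "wy": 0, "wz": 0}, {"dx": 0, "dy": 0, "dz": 0.04, "wx": 0, "wy": 0, "wz": 0}, {"dx": 0, "dy": 0, "dz": 0.04, "wx": 0, "wy": 0, "wz": 0}, {"dx": 0, "dy": 0, "dz": 0.02, "wx": 0, "wy": 0, "wz": 0}, {"dx": 0, "dy": 0, "dz": 0, "wx": 0, "wy": 0, "wz": 0}]}}

```text
t: 7.77
position: [487.5, -182.9, 140.6]
tool_rot: [-1.997, -2.423, 0.001]
wrist_force: [-0.9, -0.5, -4.5]
finger_gap: 38.7
grip_force: 45.0
```

{"name": "servo_tool", "arguments": {"series": [{"dx": 0, "dy": 0, "dz": 0.007, "wx": 0, "wy": 0, "wz": 0}, {"dx": 0, "dy": 0, "dz": 0.007, "wx": 0, "wy": 0, "wz": 0}, {"dx": 0, "dy": 0, "dz": 0.006, "wx": 0, "wy": 0, "wz": 0}, {"dx": 0, "dy": 0, "dz": 0, "wx": 0, "wy": 0, "wz": 0}]}}

```text
t: 8.1
position: [487.9, -183.1, 138.5]
tool_rot: [1.998, 2.424, 0.0]
wrist_force: [0.4, -0.2, -4.7]
finger_gap: 39.2
grip_force: 45.0
```

{"name": "servo_tool", "arguments": {"series": [{"dx": 0, "dy": 0, "dz": 0.006, "wx": 0, "wy": 0, "wz": 0}, {"dx": 0, "dy": 0, "dz": 0.006, "wx": 0, "wy": 0, "wz": 0}, {"dx": 0, "dy": 0, "dz": 0, "wx": 0, "wy": 0, "wz": 0}]}}

```text
t: 8.35
position: [488.4, -183.3, 138.2]
tool_rot: [1.998, 2.424, 0.0]
wrist_force: [-7.4, 3.4, 19.1]
finger_gap: 39.0
grip_force: 45.0
```

The carousel is on the shoulder, with 19 N of contact at the expected height. I release it, rise, and go to look at the rack.

{"name": "servo_tool", "arguments": {"gripper": 0.75, "series": [{"dx": 0, "dy": 0, "dz": -0.004, "wx": 0, "wy": 0, "wz": 0}, {"dx": 0, "dy": 0, "dz": 0, "wx": 0, "wy": 0, "wz": 0}, {"dx": 0, "dy": 0, "dz": 0, "wx": 0, "wy": 0, "wz": 0}, {"dx": 0, "dy": 0, "dz": 0, "wx": 0, "wy": 0, "wz": 0}, {"dx": 0, "dy": 0, "dz": -0.1, "wx": 0, "wy": 0, "wz": 0}, {"dx": 0, "dy": 0, "dz": -0.2, "wx": 0, "wy": 0, "wz": 0}, {"dx": 0, "dy": 0, "dz": -0.23, "wx": 0, "wy": 0, "wz": 0}]}}

```text
t: 8.93
position: [486.7, -182.6, 216.3]
tool_rot: [-1.996, -2.422, 0.002]
wrist_force: [0.3, -0.1, 0.9]
finger_gap: 68.5
grip_force: 0.0
```

{"name": "servo_tool", "arguments": {"gripper": 0.5, "series": [{"dx": 0.2067, "dy": 0.076, "dz": 0, "wx": 0, "wy": 0, "wz": 0}, {"dx": 0.2067, "dy": 0.076, "dz": 0, "wx": 0, "wy": 0, "wz": 0}, {"dx": 0.2067, "dy": 0.076, "dz": 0, "wx": 0, "wy": 0, "wz": 0}, {"dx": 0.2067, "dy": 0.076, "dz": 0, "wx": 0, "wy": 0, "wz": 0}, {"dx": 0.2067, "dy": 0.076, "dz": 0, "wx": 0, "wy": 0, "wz": 0}, {"dx": 0.2067, "dy": 0.076, "dz": 0, "wx": 0, "wy": 0, "wz": 0}, {"dx": 0.2067, "dy": 0.076, "dz": 0, "wx": 0, "wy": 0, "wz": 0}, {"dx": 0.2067, "dy": 0.076, "dz": 0, "wx": 0, "wy": 0, "wz": 0}, {"dx": 0.2067, "dy": 0.076, "dz": 0, "wx": 0, "wy": 0, "wz": 0}, {"dx": 0.2067, "dy": 0.076, "dz": 0, "wx": 0, "wy": 0, "wz": 0}, {"dx": 0.2067, "dy": 0.076, "dz": 0, "wx": 0, "wy": 0, "wz": 0}, {"dx": 0.2067, "dy": 0.076, "dz": 0, "wx": 0, "wy": 0, "wz": 0}, {"dx": 0.2067, "dy": 0.076, "dz": 0, "wx": 0, "wy": 0, "wz": 0}, {"dx": 0.2067, "dy": 0.076, "dz": 0, "wx": 0, "wy": 0, "wz": 0}, {"dx": 0, "dy": 0, "dz": 0, "wx": 0, "wy": 0, "wz": 0}, {"dx": 0, "dy": 0, "dz": 0, "wx": 0, "wy": 0, "wz": 0}]}}

```text
t: 10.27
position: [561.5, 274.8, 216.4]
tool_rot: [-1.995, -2.426, 0.001]
wrist_force: [0.8, -0.2, -0.2]
finger_gap: 45.8
grip_force: 0.0
```

```bash
python3 - <<'E'
from h import *
s=get_state();i=camera_info("wrist");w=get_image("wrist");cv2.imwrite("pics/w5.png",w[:,:,::-1]);np.save("i_w5.npy",i,allow_pickle=True)
T=get_image("top");S=get_image("scene");cv2.imwrite("pics/top1.png",T[:,:,::-1]);cv2.imwrite("pics/scene1.png",S[:,:,::-1])
print(s["t"],s["position"],s["finger_gap"])
print([(b,unp(i,b[0],122).round(1)) for b in blobs(orange(w),40)]);print("expected",proj(i,[[567,397,122],[529,327,122]]))
E
```

```text
10.2667 [561.50541298 274.76658875 216.37338152] 45.8179569494817
[((array([349.8,  62.4]), np.int32(76)), array([564. , 389.8, 122. ])), ((array([297.5,  71.8]), np.int32(42)), array([523.6, 374.6, 122. ]))]
expected [[355.38756004  53.8494061 ]
 [294.1097322  130.97704274]]
```

```bash
python3 - <<'E'
from h import *
w=cv2.imread("pics/w5.png");T=cv2.imread("pics/top1.png");S=cv2.imread("pics/scene1.png")
o=np.zeros((600,800,3),np.uint8)
o[:,:480]=cv2.resize(w[20:220,250:410],(480,600),interpolation=cv2.INTER_CUBIC)
o[:300,500:800]=cv2.resize(T[200:280,380:460],(300,300),interpolation=cv2.INTER_CUBIC)
o[300:,500:800]=cv2.resize(S[160:240,165:245],(300,300),interpolation=cv2.INTER_CUBIC)
cv2.imwrite("pics/c3.png",o)
E
```

```text
(no output)
```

View pics/c3.png

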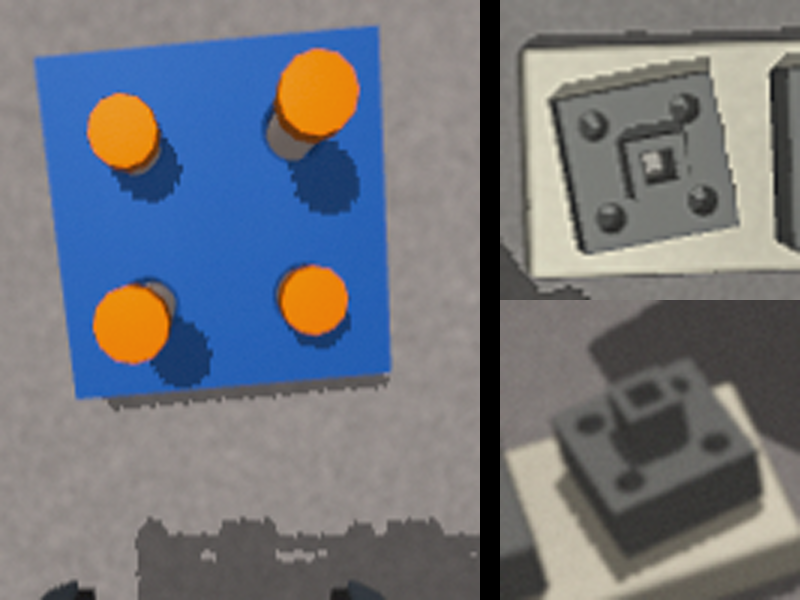

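The carousel is seated square on the shaft. In the wrist crop, the long tubes are the larger caps at wrist px (356,51) and (294,128), and the short ones are at (291,64) and (355,120).

```bash
cat >> h.py <<'E'
def orange(im):
    h=cv2.cvtColor(im,cv2.COLOR_RGB2HSV); return (h[...,0]>4)&(h[...,0]<22)&(h[...,1]>150)&(h[...,2]>80)
E
python3 - <<'E'
from h import *
i=np.load("i_w5.npy",allow_pickle=True).item();s=get_state();w=cv2.imread("pics/w5.png")[:,:,::-1].copy()
for b in blobs(orange(w[:200]),60): print(b,unp(i,b[0],126).round(1))
for b in blobs(orange(w[:200]),60):
    if b[1]>450: togo(s,np.r_[unp(i,b[0],126)[:2],123])
E
```

```text
(array([354.9,  51.6]), np.int32(647)) [566.  397.9 126. ]
(array([290.8,  63.6]), np.int32(466)) [517.6 379.3 126. ]
(array([353.9, 119.6]), np.int32(404)) [576.8 346.3 126. ]
(array([293.7, 127.4]), np.int32(517)) [528.4 330.3 126. ]
tool d mm [122.1  28.4  93.5] units [0.8139 0.189  0.6236] yaw x deg 100.98 
tool d mm [113.1 -22.7  93.6] units [ 0.7538 -0.1512  0.6238] yaw x deg 100.98 
tool d mm [ 62.8 -21.4  93.6] units [ 0.4188 -0.1426  0.6239] yaw x deg 100.98
```

{"name": "servo_tool", "arguments": {"series": [{"dx": 0.2035, "dy": 0.0472, "dz": 0, "wx": 0, "wy": 0, "wz": 0}, {"dx": 0.2035, "dy": 0.0472, "dz": 0, "wx": 0, "wy": 0, "wz": 0}, {"dx": 0.2035, "dy": 0.0472, "dz": 0, "wx": 0, "wy": 0, "wz": 0}, {"dx": 0.2035, "dy": 0.0472, "dz": 0, "wx": 0, "wy": 0, "wz": 0}, {"dx": 0, "dy": 0, "dz": 0.12, "wx": 0, "wy": 0, "wz": 0}, {"dx": 0, "dy": 0, "dz": 0.18, "wx": 0, "wy": 0, "wz": 0}, {"dx": 0, "dy": 0, "dz": 0.18, "wx": 0, "wy": 0, "wz": 0}, {"dx": 0, "dy": 0, "dz": 0.1, "wx": 0, "wy": 0, "wz": 0}, {"dx": 0, "dy": 0, "dz": 0.044, "wx": 0, "wy": 0, "wz": 0}, {"dx": 0, "dy": 0, "dz": 0, "wx": 0, "wy": 0, "wz": 0}]}}

```text
t: 11.25
position: [565.8, 397.7, 122.1]
tool_rot: [-1.999, -2.423, 0.003]
wrist_force: [-0.2, -0.6, 0.4]
finger_gap: 45.5
grip_force: 0.0
```

{"name": "servo_tool", "arguments": {"gripper": 0.1, "force": 25, "series": [{"dx": 0, "dy": 0, "dz": 0, "wx": 0, "wy": 0, "wz": 0}, {"dx": 0, "dy": 0, "dz": 0, "wx": 0, "wy": 0, "wz": 0}, {"dx": 0, "dy": 0, "dz": 0, "wx": 0, "wy": 0, "wz": 0}, {"dx": 0, "dy": 0, "dz": 0, "wx": 0, "wy": 0, "wz": 0}, {"dx": 0, "dy": 0, "dz": 0, "wx": 0, "wy": 0, "wz": 0}]}}

```text
t: 11.67
position: [566.4, 398.9, 124.0]
tool_rot: [1.998, 2.424, 0.002]
wrist_force: [0.1, -0.4, -0.4]
finger_gap: 15.2
grip_force: 0.0
```

The gap is 15 mm with no grip force, so the cap isn't between the pads. I check with the cameras.

```bash
python3 - <<'E'
from h import *
s=get_state();print(s["finger_gap"],s["grip_force"],s["position"])
it=camera_info("top");isc=camera_info("scene");iw=camera_info("wrist")
T=get_image("top");S=get_image("scene");w=get_image("wrist")
for n,x in(("top2",T),("scene2",S),("w6",w)): cv2.imwrite(f"pics/{n}.png",x[:,:,::-1])
print([b for b in blobs(orange(T)) if 180<b[0][0]<250]);print([b for b in blobs(orange(S)) if 360<b[0][0]<440]);print([b for b in blobs(orange(w))])
print("exp scene",proj(isc,[[566.5,397,123],[529,328,123]]),"top",proj(it,[[566.5,397,123],[529,328,123]]))
o=np.zeros((600,800,3),np.uint8);o[:300,:400]=cv2.resize(S[130:205,350:450],(400,300))[:,:,::-1];o[:300,400:]=cv2.resize(T[180:255,170:270],(400,300))[:,:,::-1]
o[300:]=cv2.resize(w[100:340,:],(800,300))[:,:,::-1]
cv2.imwrite("pics/c4.png",o)
E
```

```text
15.24152408864057 0.0 [566.38029369 398.93929009 123.9732107 ]
[(array([221.5, 208.4]), np.int32(50)), (array([201.5, 213. ]), np.int32(6)), (array([223.8, 228.6]), np.int32(52)), (array([209.6, 233.4]), np.int32(14))]
[(array([382.1, 151.7]), np.int32(37)), (array([393.9, 153.8]), np.int32(31)), (array([409.1, 155. ]), np.int32(23)), (array([394.1, 172.5]), np.int32(42)), (array([376. , 257.6]), np.int32(22)), (array([366.4, 262.9]), np.int32(22)), (array([372.9, 263.1]), np.int32(9)), (array([380.4, 264.3]), np.int32(9)), (array([366.8, 270.1]), np.int32(104)), (array([383.4, 268.3]), np.int32(7)), (array([385.3, 272.5]), np.int32(26)), (array([389.9, 275.9]), np.int32(8)), (array([364.5, 278.4]), np.int32(10)), (array([387.2, 280. ]), np.int32(22)), (array([373.1, 279.1]), np.int32(10)), (array([381.3, 280.1]), np.int32(7)), (array([395.7, 281.7]), np.int32(20)), (array([368.9, 283.4]), np.int32(19)), (array([376.2, 283. ]), np.int32(10)), (array([384., 284.]), np.int32(8)), (array([392.4, 286.1]), np.int32(10)), (array([379.7, 287. ]), np.int32(9)), (array([387.4, 289.3]), np.int32(16)), (array([373.4, 289.4]), np.int32(9)), (array([377.6, 295.1]), np.int32(9))]
[(array([246.5, 219.6]), np.int32(796)), (array([320.4, 235.1]), np.int32(676)), (array([292. , 284.7]), np.int32(220)), (array([348.8, 283.6]), np.int32(227)), (array([322.4, 265.5]), np.int32(81)), (array([299.9, 334. ]), np.int32(4917))]
exp scene [[409.71868767 153.23794364]
 [382.24811098 151.28530887]] top [[197.4066029  213.98367217]
 [223.48425432 228.32655423]]
```

View pics/c4.png

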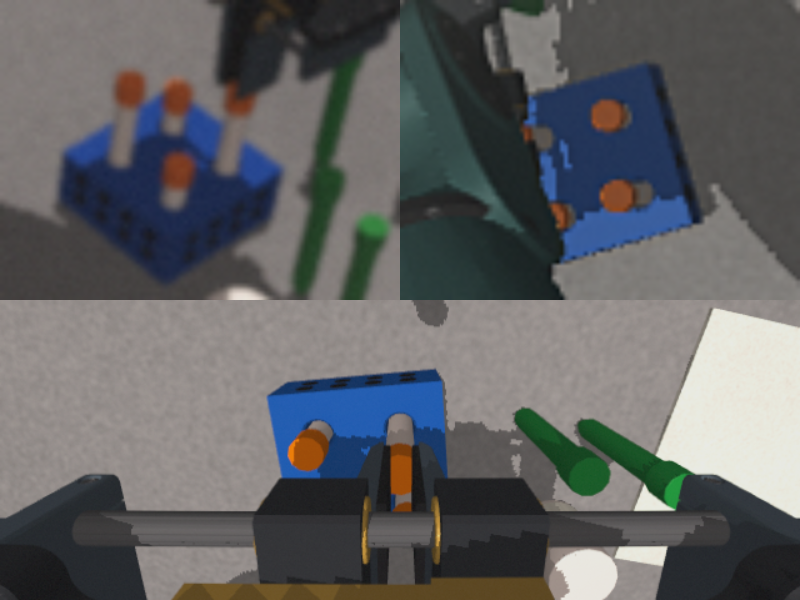

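```bash
python3 - <<'E'
from h import *
s=get_state();print(s["t"],s["finger_gap"],s["grip_force"],s["position"],s["wrist_force"])
i=camera_info("wrist");w=cv2.imread("pics/w6.png")[:,:,::-1].copy()
m=orange(w);m[290:]=0
n,l,st,c=cv2.connectedComponentsWithStats(m.astype(np.uint8));print(st[1:][st[1:,4]>50])
for z in (126,117,108): print(z,proj(i,[[566.2,397.6,z]]))
E
```

```text
11.8167 9.642215959389098 0.0 [566.16211179 398.78235409 123.41291637] [-0.43986045 -0.11822086  0.72546342]
[[230 203  33  34 796]
 [312 215  18  41 676]
 [290 258   6  32 126]
 [345 258   7  32 136]
 [314 262  15   7  81]]
126 [[318.82650937 241.9619553 ]]
117 [[318.89688138 235.96820075]]
108 [[318.9614405  230.47100265]]
```

The gap closed to 9.6 mm with no force, while the cap is visible in line below the fingers. The fingertips in the pictures also sit nearer TCP height than told, so the fingers probably closed just above the cap. I'll open, go 15 mm lower, and close again.

{"name": "servo_tool", "arguments": {"gripper": 0.5, "series": [{"dx": 0, "dy": 0, "dz": -0.03, "wx": 0, "wy": 0, "wz": 0}, {"dx": 0, "dy": 0, "dz": 0, "wx": 0, "wy": 0, "wz": 0}, {"dx": 0, "dy": 0, "dz": 0, "wx": 0, "wy": 0, "wz": 0}, {"dx": 0, "dy": 0, "dz": 0, "wx": 0, "wy": 0, "wz": 0}, {"dx": 0, "dy": 0, "dz": 0, "wx": 0, "wy": 0, "wz": 0}, {"dx": 0, "dy": 0, "dz": 0.03, "wx": 0, "wy": 0, "wz": 0}, {"dx": 0, "dy": 0, "dz": 0.03, "wx": 0, "wy": 0, "wz": 0}, {"dx": 0, "dy": 0, "dz": 0.03, "wx": 0, "wy": 0, "wz": 0}, {"dx": 0, "dy": 0, "dz": 0.04, "wx": 0, "wy": 0, "wz": 0}, {"dx": 0, "dy": 0, "dz": 0, "wx": 0, "wy": 0, "wz": 0}]}}

```text
t: 12.65
position: [565.4, 398.3, 106.4]
tool_rot: [-1.998, -2.424, 0.003]
wrist_force: [0.3, -0.7, 0.1]
finger_gap: 45.4
grip_force: 0.0
```

{"name": "servo_tool", "arguments": {"gripper": 0.15, "force": 25, "series": [{"dx": 0, "dy": 0, "dz": 0, "wx": 0, "wy": 0, "wz": 0}, {"dx": 0, "dy": 0, "dz": 0, "wx": 0, "wy": 0, "wz": 0}, {"dx": 0, "dy": 0, "dz": 0, "wx": 0, "wy": 0, "wz": 0}, {"dx": 0, "dy": 0, "dz": 0, "wx": 0, "wy": 0, "wz": 0}, {"dx": 0, "dy": 0, "dz": 0, "wx": 0, "wy": 0, "wz": 0}]}}

```text
t: 13.07
position: [566.2, 398.8, 108.4]
tool_rot: [1.998, 2.424, 0.0]
wrist_force: [0.1, 1.0, 0.8]
finger_gap: 21.1
grip_force: 25.0
```

It's gripped at 21 mm, so the tips are about 30 mm shorter than told. I lift it out and carry it to a viewpoint beside the carousel.

{"name": "servo_tool", "arguments": {"series": [{"dx": 0, "dy": 0, "dz": -0.05, "wx": 0, "wy": 0, "wz": 0}, {"dx": 0, "dy": 0, "dz": -0.2, "wx": 0, "wy": 0, "wz": 0}, {"dx": 0, "dy": 0, "dz": -0.22, "wx": 0, "wy": 0, "wz": 0}, {"dx": 0, "dy": 0, "dz": -0.22, "wx": 0, "wy": 0, "wz": 0}, {"dx": 0, "dy": 0, "dz": -0.22, "wx": 0, "wy": 0, "wz": 0}, {"dx": 0, "dy": 0, "dz": -0.157, "wx": 0, "wy": 0, "wz": 0}, {"dx": 0, "dy": 0, "dz": 0, "wx": 0, "wy": 0, "wz": 0}]}}

```text
t: 13.65
position: [568.1, 400.0, 275.0]
tool_rot: [1.997, 2.422, 0.012]
wrist_force: [-0.1, 0.3, 0.9]
finger_gap: 21.1
grip_force: 25.0
```

{"name": "servo_tool", "arguments": {"series": [{"dx": -0.2238, "dy": -0.0657, "dz": 0, "wx": 0, "wy": 0, "wz": 0}, {"dx": -0.2238, "dy": -0.0657, "dz": 0, "wx": 0, "wy": 0, "wz": 0}, {"dx": -0.2238, "dy": -0.0657, "dz": 0, "wx": 0, "wy": 0, "wz": 0}, {"dx": -0.2238, "dy": -0.0657, "dz": 0, "wx": 0, "wy": 0, "wz": 0}, {"dx": -0.2238, "dy": -0.0657, "dz": 0, "wx": 0, "wy": 0, "wz": 0}, {"dx": -0.2238, "dy": -0.0657, "dz": 0, "wx": 0, "wy": 0, "wz": 0}, {"dx": -0.2238, "dy": -0.0657, "dz": 0, "wx": 0, "wy": 0, "wz": 0}, {"dx": -0.2238, "dy": -0.0657, "dz": 0, "wx": 0, "wy": 0, "wz": 0}, {"dx": -0.2238, "dy": -0.0657, "dz": 0, "wx": 0, "wy": 0, "wz": 0}, {"dx": -0.2238, "dy": -0.0657, "dz": 0, "wx": 0, "wy": 0, "wz": 0}, {"dx": -0.2238, "dy": -0.0657, "dz": 0, "wx": 0, "wy": 0, "wz": 0}, {"dx": -0.2238, "dy": -0.0657, "dz": 0, "wx": 0, "wy": 0, "wz": 0}, {"dx": -0.2238, "dy": -0.0657, "dz": 0, "wx": 0, "wy": 0, "wz": 0}, {"dx": -0.2238, "dy": -0.0657, "dz": 0, "wx": 0, "wy": 0, "wz": 0}, {"dx": -0.2238, "dy": -0.0657, "dz": 0, "wx": 0, "wy": 0, "wz": 0}, {"dx": -0.2238, "dy": -0.0657, "dz": 0, "wx": 0, "wy": 0, "wz": 0}, {"dx": -0.2238, "dy": -0.0657, "dz": 0, "wx": 0, "wy": 0, "wz": 0}, {"dx": -0.2238, "dy": -0.0657, "dz": 0, "wx": 0, "wy": 0, "wz": 0}, {"dx": -0.2238, "dy": -0.0657, "dz": 0, "wx": 0, "wy": 0, "wz": 0}, {"dx": 0, "dy": 0, "dz": 0, "wx": 0, "wy": 0, "wz": 0}]}}

```text
t: 15.32
position: [503.5, -267.6, 268.3]
tool_rot: [2.001, 2.421, -0.001]
wrist_force: [0.2, -0.1, -0.2]
finger_gap: 21.2
grip_force: 25.0
```

```bash
python3 - <<'E'
from h import *
s=get_state();i=camera_info("wrist");w=get_image("wrist");cv2.imwrite("pics/w7.png",w[:,:,::-1]);np.save("i_w7.npy",i,allow_pickle=True)
print(s["t"],s["position"],s["finger_gap"],s["grip_force"],s["tool_rot"])
c=np.array([488.8,-184.2]);a=np.radians(100.35)
for k in range(4):
    b=a+np.pi/4+k*np.pi/2; P=np.r_[c+46.67*np.array([np.cos(b),np.sin(b)]),108]; print(k,P.round(1),proj(i,P).round(1))
print("boss",proj(i,[[*c,148]]),"foot exp",proj(i,[[*s["position"][:2],s["position"][2]-102]]))
cv2.imwrite("pics/c5.png",cv2.resize(w[:260,180:460],(646,600),interpolation=cv2.INTER_CUBIC)[:,:,::-1])
E
```

```text
15.3167 [ 503.46630083 -267.57906476  268.32668105] 21.192740737594413 24.99774008989334 [ 2.00099338e+00  2.42081862e+00 -1.06897001e-03]
0 [ 450.4 -157.7  108. ] [[288.5  64.7]]
1 [ 462.3 -222.6  108. ] [[289.7 131. ]]
2 [ 527.2 -210.7  108. ] [[351.6 131.5]]
3 [ 515.3 -145.8  108. ] [[353.8  65.3]]
boss [[320.95013722  98.35839534]] foot exp [[319.60597876 192.8851006 ]]
```

View pics/c5.png

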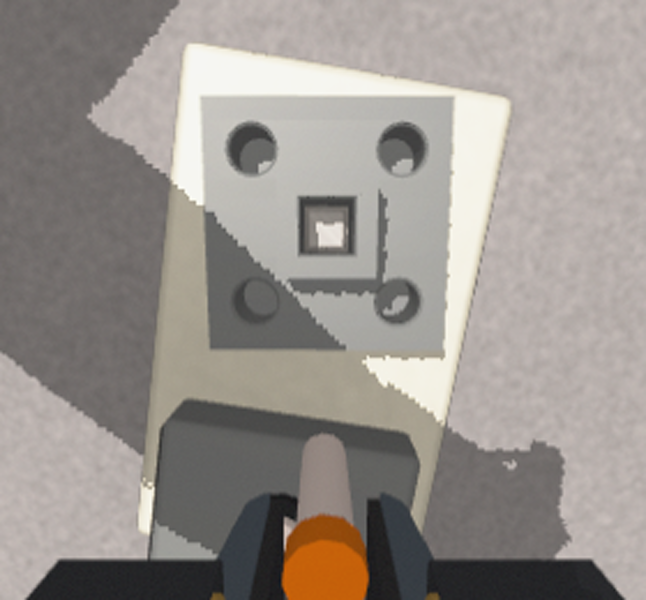

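The held tube's foot is at about (320.8,192.5) in wrist px. The sockets are at (289.0,64.2), (354.0,64.3), (290.7,129.7) and (352.3,129.7), with the carousel seated square. I fit the offset within that one picture.

```bash
python3 - <<'E'
from h import *
i=np.load("i_w7.npy",allow_pickle=True).item();s=get_state();print(s["position"])
obj=[[33,33,108],[33,-33,108],[-33,33,108],[-33,-33,108]]
uv=[[289.0,64.2],[354,64.3],[290.7,129.7],[352.3,129.7]]
p,m,r=fitpose(i,obj,uv,0,[488,-184,np.radians(100)]);print(p[:2],np.degrees(p[2]),r.tolist())
zf=s["position"][2]-102.4
f=unp(i,(320.8,192.5),zf);print("foot",f.round(1))
R=cv2.Rodrigues(s["tool_rot"])[0]
for k,o in enumerate(obj):
    c,n=np.cos(p[2]),np.sin(p[2]);P=np.array([p[0]+c*o[0]-n*o[1],p[1]+n*o[0]+c*o[1]])
    print(k,P.round(1),"tool mm",(R.T@np.r_[P-f[:2],0]).round(1),"TCP target",(s["position"][:2]+P-f[:2]).round(1), "simple",((R.T@np.r_[P-s["position"][:2],0])).round(1))
E
```

```text
[ 503.52543935 -265.44183356  268.12163804]
[ 489.20037437 -182.98908509] 100.81728038462167 [[-0.2, -0.4], [0.2, -0.5], [-0.2, 0.5], [0.2, 0.5]]
foot [ 504.5 -267.2  165.7]
0 [ 450.6 -156.8] tool mm [118.6 -32.2  -0. ] TCP target [ 449.6 -155. ] simple [116.7 -31.6  -0. ]
1 [ 515.4 -144.4] tool mm [118.6  33.8  -0. ] TCP target [ 514.4 -142.7] simple [116.7  34.4  -0. ]
2 [ 463.  -221.6] tool mm [ 52.6 -32.2   0. ] TCP target [ 462.  -219.9] simple [ 50.7 -31.6   0. ]
3 [ 527.8 -209.2] tool mm [52.6 33.8 -0. ] TCP target [ 526.8 -207.5] simple [50.7 34.4 -0. ]
```

{"name": "servo_tool", "arguments": {"series": [{"dx": 0.12, "dy": 0.035, "dz": 0, "wx": 0, "wy": 0, "wz": 0}, {"dx": 0.2, "dy": 0.06, "dz": 0, "wx": 0, "wy": 0, "wz": 0}, {"dx": 0.2, "dy": 0.06, "dz": 0, "wx": 0, "wy": 0, "wz": 0}, {"dx": 0.156, "dy": 0.04, "dz": 0, "wx": 0, "wy": 0, "wz": 0}, {"dx": 0.1, "dy": 0.03, "dz": 0, "wx": 0, "wy": 0, "wz": 0}, {"dx": 0, "dy": 0, "dz": 0, "wx": 0, "wy": 0, "wz": 0}, {"dx": 0, "dy": 0, "dz": 0, "wx": 0, "wy": 0, "wz": 0}, {"dx": 0, "dy": 0, "dz": 0, "wx": 0, "wy": 0, "wz": 0}, {"dx": 0, "dy": 0, "dz": 0, "wx": 0, "wy": 0, "wz": 0}]}}

```text
t: 16.12
position: [514.9, -142.9, 268.2]
tool_rot: [1.999, 2.424, -0.0]
wrist_force: [1.1, -0.7, -0.6]
finger_gap: 20.9
grip_force: 25.0
```

```bash
python3 - <<'E'
from h import *
s=get_state();print(s["position"],s["qvel"].round(3));togo(s,[514.4,-144.8,166.4],101)
E
```

```text
[ 514.94080687 -142.93678976  268.2235114 ] [-0.007  0.002 -0.002  0.001  0.001 -0.   ]
tool d mm [ -1.7  -0.9 101.8] units [-0.0115 -0.0059  0.6788] yaw x deg 100.98 wz units -0.0001
```

{"name": "servo_tool", "arguments": {"series": [{"dx": -0.0115, "dy": -0.006, "dz": 0.1, "wx": 0, "wy": 0, "wz": 0}, {"dx": 0, "dy": 0, "dz": 0.15, "wx": 0, "wy": 0, "wz": 0}, {"dx": 0, "dy": 0, "dz": 0.07, "wx": 0, "wy": 0, "wz": 0}, {"dx": 0, "dy": 0, "dz": 0, "wx": 0, "wy": 0, "wz": 0}, {"dx": 0, "dy": 0, "dz": 0.03, "wx": 0, "wy": 0, "wz": 0}, {"dx": 0, "dy": 0, "dz": 0.03, "wx": 0, "wy": 0, "wz": 0}, {"dx": 0, "dy": 0, "dz": 0.03, "wx": 0, "wy": 0, "wz": 0}, {"dx": 0, "dy": 0, "dz": 0.03, "wx": 0, "wy": 0, "wz": 0}, {"dx": 0, "dy": 0, "dz": 0, "wx": 0, "wy": 0, "wz": 0}]}}

```text
t: 16.87
position: [514.2, -144.2, 201.6]
tool_rot: [-1.998, -2.424, 0.0]
wrist_force: [-0.6, 0.1, 0.1]
finger_gap: 20.6
grip_force: 25.0
```

The foot is 9 mm into the socket with no contact force, so I continue.

{"name": "servo_tool", "arguments": {"series": [{"dx": 0, "dy": 0, "dz": 0.04, "wx": 0, "wy": 0, "wz": 0}, {"dx": 0, "dy": 0, "dz": 0.04, "wx": 0, "wy": 0, "wz": 0}, {"dx": 0, "dy": 0, "dz": 0.04, "wx": 0, "wy": 0, "wz": 0}, {"dx": 0, "dy": 0, "dz": 0.04, "wx": 0, "wy": 0, "wz": 0}, {"dx": 0, "dy": 0, "dz": 0.03, "wx": 0, "wy": 0, "wz": 0}, {"dx": 0, "dy": 0, "dz": 0.03, "wx": 0, "wy": 0, "wz": 0}, {"dx": 0, "dy": 0, "dz": 0, "wx": 0, "wy": 0, "wz": 0}]}}

```text
t: 17.45
position: [514.0, -144.1, 168.2]
tool_rot: [-1.997, -2.423, 0.001]
wrist_force: [-0.9, 0.5, -0.7]
finger_gap: 20.7
grip_force: 25.0
```

{"name": "servo_tool", "arguments": {"series": [{"dx": 0, "dy": 0, "dz": 0.008, "wx": 0, "wy": 0, "wz": 0}, {"dx": 0, "dy": 0, "dz": 0.008, "wx": 0, "wy": 0, "wz": 0}, {"dx": 0, "dy": 0, "dz": 0, "wx": 0, "wy": 0, "wz": 0}]}}

```text
t: 17.7
position: [514.5, -144.3, 166.9]
tool_rot: [1.998, 2.424, 0.0]
wrist_force: [0.4, -0.8, -0.1]
finger_gap: 20.9
grip_force: 25.0
```

{"name": "servo_tool", "arguments": {"gripper": 0.5, "series": [{"dx": 0, "dy": 0, "dz": 0, "wx": 0, "wy": 0, "wz": 0}, {"dx": 0, "dy": 0, "dz": 0, "wx": 0, "wy": 0, "wz": 0}, {"dx": 0, "dy": 0, "dz": 0, "wx": 0, "wy": 0, "wz": 0}, {"dx": 0, "dy": 0, "dz": 0, "wx": 0, "wy": 0, "wz": 0}, {"dx": 0, "dy": 0, "dz": -0.06, "wx": 0, "wy": 0, "wz": 0}, {"dx": 0, "dy": 0, "dz": -0.15, "wx": 0, "wy": 0, "wz": 0}, {"dx": 0, "dy": 0, "dz": -0.15, "wx": 0, "wy": 0, "wz": 0}]}}

```text
t: 18.28
position: [513.9, -144.1, 221.5]
tool_rot: [-1.997, -2.423, 0.001]
wrist_force: [0.5, 0.7, -0.3]
finger_gap: 45.6
grip_force: 0.0
```

{"name": "servo_tool", "arguments": {"series": [{"dx": 0.2205, "dy": 0.05, "dz": 0, "wx": 0, "wy": 0, "wz": 0}, {"dx": 0.2205, "dy": 0.05, "dz": 0, "wx": 0, "wy": 0, "wz": 0}, {"dx": 0.2205, "dy": 0.05, "dz": 0, "wx": 0, "wy": 0, "wz": 0}, {"dx": 0.2205, "dy": 0.05, "dz": 0, "wx": 0, "wy": 0, "wz": 0}, {"dx": 0.2205, "dy": 0.05, "dz": 0, "wx": 0, "wy": 0, "wz": 0}, {"dx": 0.2205, "dy": 0.05, "dz": 0, "wx": 0, "wy": 0, "wz": 0}, {"dx": 0.2205, "dy": 0.05, "dz": 0, "wx": 0, "wy": 0, "wz": 0}, {"dx": 0.2205, "dy": 0.05, "dz": 0, "wx": 0, "wy": 0, "wz": 0}, {"dx": 0.2205, "dy": 0.05, "dz": 0, "wx": 0, "wy": 0, "wz": 0}, {"dx": 0.2205, "dy": 0.05, "dz": 0, "wx": 0, "wy": 0, "wz": 0}, {"dx": 0.2205, "dy": 0.05, "dz": 0, "wx": 0, "wy": 0, "wz": 0}, {"dx": 0.2205, "dy": 0.05, "dz": 0, "wx": 0, "wy": 0, "wz": 0}, {"dx": 0.2205, "dy": 0.05, "dz": 0, "wx": 0, "wy": 0, "wz": 0}, {"dx": 0.2205, "dy": 0.05, "dz": 0, "wx": 0, "wy": 0, "wz": 0}, {"dx": 0, "dy": 0, "dz": 0, "wx": 0, "wy": 0, "wz": 0}, {"dx": 0, "dy": 0, "dz": 0, "wx": 0, "wy": 0, "wz": 0}, {"dx": 0, "dy": 0, "dz": 0, "wx": 0, "wy": 0, "wz": 0}]}}

```text
t: 19.7
position: [528.9, 330.1, 221.1]
tool_rot: [1.997, 2.425, -0.0]
wrist_force: [-0.2, -0.7, -0.9]
finger_gap: 45.8
grip_force: 0.0
```

```bash
python3 - <<'E'
from h import *
s=get_state();print(s["t"],s["position"],s["qvel"].round(3));togo(s,[529,330,107.5],101)
it=camera_info("top");isc=camera_info("scene");T=get_image("top");S=get_image("scene")
t=[b for b in blobs(orange(T),3) if 180<b[0][0]<250 or 380<b[0][0]<460 and 190<b[0][1]<290];q=[b for b in blobs(orange(S),3) if 360<b[0][0]<430 and b[0][1]<190 or 150<b[0][0]<260 and b[0][1]>100]
print(t,q)
P=[[515.4,-144.4,58+123]];print("exp tube A",proj(it,P),proj(isc,P))
for a in t:
  for b in q:
    X=tri([(it,a[0]),(isc,b[0])])
    if np.linalg.norm(proj(isc,X)-b[0])<2 and X[2]>70: print(a[0],b[0],X.round(1))
E
```

```text
19.7 [528.91975753 330.08550913 221.10688016] [-0.018 -0.008  0.012  0.    -0.002  0.001]
tool d mm [-1.000e-01  1.000e-01  1.136e+02] units [-5.000e-04  5.000e-04  7.574e-01] yaw x deg 101.04 wz units 0.0001
[(array([222.1, 208.3]), np.int32(41)), (array([224.5, 228.5]), np.int32(42)), (array([408.8, 234.5]), np.int32(58))] [(array([382.3, 151.4]), np.int32(42)), (array([394. , 153.4]), np.int32(40)), (array([394.2, 172.2]), np.int32(41)), (array([218.8, 178.8]), np.int32(67)), (array([153.9, 347.4]), np.int32(846)), (array([171.1, 363.1]), np.int32(15))]
exp tube A [[408.10472509 233.94964862]] [[218.95489514 178.50036745]]
[222.1 208.3] [394.  153.4] [582.  327.5 159. ]
[222.1 208.3] [394.2 172.2] [582.8 341.6  82.3]
[224.5 228.5] [382.3 151.4] [529.1 326.6 123. ]
[408.8 234.5] [218.8 178.8] [ 514.2 -145.6  179.4]
```

Tube A stands in its socket: the cap triangulates to (514,-146,179), as expected. Now tube B.

{"name": "servo_tool", "arguments": {"series": [{"dx": -0.006, "dy": 0, "dz": 0.1, "wx": 0, "wy": 0, "wz": 0}, {"dx": 0, "dy": 0, "dz": 0.2, "wx": 0, "wy": 0, "wz": 0}, {"dx": 0, "dy": 0, "dz": 0.2, "wx": 0, "wy": 0, "wz": 0}, {"dx": 0, "dy": 0, "dz": 0.13, "wx": 0, "wy": 0, "wz": 0}, {"dx": 0, "dy": 0, "dz": 0.08, "wx": 0, "wy": 0, "wz": 0}, {"dx": 0, "dy": 0, "dz": 0.045, "wx": 0, "wy": 0, "wz": 0}, {"dx": 0, "dy": 0, "dz": 0, "wx": 0, "wy": 0, "wz": 0}, {"dx": 0, "dy": 0, "dz": 0, "wx": 0, "wy": 0, "wz": 0}]}}

```text
t: 20.47
position: [529.8, 329.4, 108.5]
tool_rot: [1.998, 2.424, 0.001]
wrist_force: [0.3, -1.3, 0.7]
finger_gap: 45.3
grip_force: 0.0
```

{"name": "servo_tool", "arguments": {"gripper": 0.15, "force": 25, "series": [{"dx": 0, "dy": 0, "dz": 0, "wx": 0, "wy": 0, "wz": 0}, {"dx": 0, "dy": 0, "dz": 0, "wx": 0, "wy": 0, "wz": 0}, {"dx": 0, "dy": 0, "dz": 0, "wx": 0, "wy": 0, "wz": 0}, {"dx": 0, "dy": 0, "dz": 0, "wx": 0, "wy": 0, "wz": 0}, {"dx": 0, "dy": 0, "dz": 0, "wx": 0, "wy": 0, "wz": 0}]}}

```text
t: 20.88
position: [529.5, 329.6, 108.1]
tool_rot: [1.998, 2.424, 0.001]
wrist_force: [-0.5, -0.3, 4.1]
finger_gap: 20.9
grip_force: 25.0
```

{"name": "servo_tool", "arguments": {"series": [{"dx": 0, "dy": 0, "dz": -0.05, "wx": 0, "wy": 0, "wz": 0}, {"dx": 0, "dy": 0, "dz": -0.2, "wx": 0, "wy": 0, "wz": 0}, {"dx": 0, "dy": 0, "dz": -0.25, "wx": 0, "wy": 0, "wz": 0}, {"dx": 0, "dy": 0, "dz": -0.25, "wx": 0, "wy": 0, "wz": 0}, {"dx": 0, "dy": 0, "dz": -0.25, "wx": 0, "wy": 0, "wz": 0}, {"dx": 0, "dy": 0, "dz": -0.2, "wx": 0, "wy": 0, "wz": 0}, {"dx": 0, "dy": 0, "dz": -0.1, "wx": 0, "wy": 0, "wz": 0}]}}

```text
t: 21.47
position: [530.2, 330.0, 307.8]
tool_rot: [1.997, 2.423, 0.007]
wrist_force: [0.9, 0.7, -0.5]
finger_gap: 21.0
grip_force: 25.0
```

{"name": "servo_tool", "arguments": {"series": [{"dx": -0.2203, "dy": -0.0716, "dz": 0, "wx": 0, "wy": 0, "wz": 0}, {"dx": -0.2203, "dy": -0.0716, "dz": 0, "wx": 0, "wy": 0, "wz": 0}, {"dx": -0.2203, "dy": -0.0716, "dz": 0, "wx": 0, "wy": 0, "wz": 0}, {"dx": -0.2203, "dy": -0.0716, "dz": 0, "wx": 0, "wy": 0, "wz": 0}, {"dx": -0.2203, "dy": -0.0716, "dz": 0, "wx": 0, "wy": 0, "wz": 0}, {"dx": -0.2203, "dy": -0.0716, "dz": 0, "wx": 0, "wy": 0, "wz": 0}, {"dx": -0.2203, "dy": -0.0716, "dz": 0, "wx": 0, "wy": 0, "wz": 0}, {"dx": -0.2203, "dy": -0.0716, "dz": 0, "wx": 0, "wy": 0, "wz": 0}, {"dx": -0.2203, "dy": -0.0716, "dz": 0, "wx": 0, "wy": 0, "wz": 0}, {"dx": -0.2203, "dy": -0.0716, "dz": 0, "wx": 0, "wy": 0, "wz": 0}, {"dx": -0.2203, "dy": -0.0716, "dz": 0, "wx": 0, "wy": 0, "wz": 0}, {"dx": -0.2203, "dy": -0.0716, "dz": 0, "wx": 0, "wy": 0, "wz": 0}, {"dx": -0.2203, "dy": -0.0716, "dz": 0, "wx": 0, "wy": 0, "wz": 0}, {"dx": -0.2203, "dy": -0.0716, "dz": 0, "wx": 0, "wy": 0, "wz": 0}, {"dx": -0.2203, "dy": -0.0716, "dz": 0, "wx": 0, "wy": 0, "wz": 0}, {"dx": -0.2203, "dy": -0.0716, "dz": 0, "wx": 0, "wy": 0, "wz": 0}, {"dx": 0, "dy": 0, "dz": 0, "wx": 0, "wy": 0, "wz": 0}, {"dx": 0, "dy": 0, "dz": 0, "wx": 0, "wy": 0, "wz": 0}, {"dx": 0, "dy": 0, "dz": 0, "wx": 0, "wy": 0, "wz": 0}, {"dx": 0, "dy": 0, "dz": 0, "wx": 0, "wy": 0, "wz": 0}]}}

```text
t: 23.13
position: [461.6, -221.6, 302.7]
tool_rot: [-1.997, -2.425, -0.0]
wrist_force: [0.5, 0.9, 0.2]
finger_gap: 21.1
grip_force: 25.0
```

```bash
python3 - <<'E'
from h import *
s=get_state();w=get_image("wrist");cv2.imwrite("pics/w8.png",w[:,:,::-1]);i=camera_info("wrist")
w7=cv2.imread("pics/w7.png")[:,:,::-1].copy()
print(s["t"],s["position"],s["qvel"].round(3),s["finger_gap"])
for x in(w7,w):
    m=orange(x);m[:200]=0;m[290:]=0;m[:,:280]=0;m[:,360:]=0
    n,l,st,c=cv2.connectedComponentsWithStats(m.astype(np.uint8));k=1+st[1:,4].argmax();print(st[k],c[k])
# white tube just above cap: column centroid by row
    for r in(192,196,200,206): print(r,x[r,300:342].mean(1).astype(int).tolist())
togo(s,[462,-222,166.4],101)
E
```

```text
23.1333 [ 461.60870591 -221.55235099  302.7469111 ] [ 0.006  0.002 -0.002 -0.003 -0.003 -0.003] 21.133578443848172
[ 302  223   38   45 1363] [320.51430668 245.45341159]
192 [96, 95, 95, 95, 94, 95, 94, 95, 93, 94, 95, 94, 113, 131, 133, 134, 135, 135, 135, 137, 137, 137, 137, 136, 136, 134, 133, 131, 103, 76, 76, 76, 75, 74, 75, 75, 76, 76, 76, 75, 77, 75]
196 [96, 98, 98, 97, 97, 98, 98, 96, 98, 97, 99, 118, 130, 132, 135, 135, 136, 137, 137, 138, 137, 137, 136, 137, 137, 136, 134, 131, 131, 120, 94, 96, 96, 94, 94, 95, 94, 93, 93, 92, 93, 92]
200 [97, 96, 97, 98, 97, 96, 97, 97, 98, 98, 104, 129, 130, 133, 135, 134, 136, 136, 137, 137, 137, 138, 137, 137, 137, 135, 134, 133, 130, 128, 107, 96, 98, 98, 98, 98, 97, 97, 97, 98, 98, 97]
206 [96, 97, 96, 97, 97, 98, 95, 97, 97, 96, 119, 129, 132, 134, 135, 135, 138, 136, 138, 138, 139, 138, 137, 137, 138, 137, 136, 133, 132, 131, 125, 96, 97, 98, 98, 98, 98, 97, 98, 98, 98, 97]
[ 302  223   38   45 1368] [320.43274854 245.29093567]
192 [154, 153, 154, 153, 153, 153, 152, 153, 152, 152, 143, 129, 129, 133, 133, 133, 133, 134, 134, 134, 134, 134, 133, 134, 132, 129, 133, 148, 153, 152, 152, 151, 151, 150, 151, 150, 153, 152, 150, 150, 152, 151]
196 [150, 152, 151, 151, 151, 151, 151, 152, 152, 144, 124, 128, 131, 133, 134, 135, 134, 134, 135, 136, 134, 134, 135, 134, 131, 129, 128, 126, 137, 151, 149, 151, 151, 149, 150, 151, 152, 153, 151, 151, 151, 151]
200 [150, 148, 149, 149, 148, 149, 149, 151, 150, 128, 128, 130, 131, 132, 133, 134, 135, 134, 134, 135, 135, 135, 134, 134, 133, 132, 130, 128, 123, 151, 154, 153, 153, 153, 154, 153, 152, 154, 154, 152, 151, 151]
206 [80, 79, 79, 99, 97, 98, 110, 116, 116, 126, 128, 130, 132, 133, 135, 135, 136, 135, 135, 136, 135, 134, 134, 134, 134, 132, 130, 129, 128, 126, 149, 149, 149, 147, 148, 148, 148, 147, 148, 150, 151, 151]
tool d mm [ -0.5   0.3 136.3] units [-0.0035  0.0019  0.909 ] yaw x deg 101.06 wz units 0.0002
```

{"name": "servo_tool", "arguments": {"series": [{"dx": -0.003, "dy": 0.009, "dz": 0.1, "wx": 0, "wy": 0, "wz": 0}, {"dx": 0, "dy": 0, "dz": 0.18, "wx": 0, "wy": 0, "wz": 0}, {"dx": 0, "dy": 0, "dz": 0.16, "wx": 0, "wy": 0, "wz": 0}, {"dx": 0, "dy": 0, "dz": 0.08, "wx": 0, "wy": 0, "wz": 0}, {"dx": 0, "dy": 0, "dz": 0.03, "wx": 0, "wy": 0, "wz": 0}, {"dx": 0, "dy": 0, "dz": 0, "wx": 0, "wy": 0, "wz": 0}, {"dx": 0, "dy": 0, "dz": 0.03, "wx": 0, "wy": 0, "wz": 0}, {"dx": 0, "dy": 0, "dz": 0.03, "wx": 0, "wy": 0, "wz": 0}, {"dx": 0, "dy": 0, "dz": 0.03, "wx": 0, "wy": 0, "wz": 0}, {"dx": 0, "dy": 0, "dz": 0.03, "wx": 0, "wy": 0, "wz": 0}, {"dx": 0, "dy": 0, "dz": 0, "wx": 0, "wy": 0, "wz": 0}]}}

```text
t: 24.1
position: [462.7, -222.4, 201.4]
tool_rot: [-1.998, -2.424, 0.0]
wrist_force: [0.3, 0.1, 0.1]
finger_gap: 20.6
grip_force: 25.0
```

{"name": "servo_tool", "arguments": {"series": [{"dx": 0, "dy": 0, "dz": 0.04, "wx": 0, "wy": 0, "wz": 0}, {"dx": 0, "dy": 0, "dz": 0.04, "wx": 0, "wy": 0, "wz": 0}, {"dx": 0, "dy": 0, "dz": 0.04, "wx": 0, "wy": 0, "wz": 0}, {"dx": 0, "dy": 0, "dz": 0.04, "wx": 0, "wy": 0, "wz": 0}, {"dx": 0, "dy": 0, "dz": 0.03, "wx": 0, "wy": 0, "wz": 0}, {"dx": 0, "dy": 0, "dz": 0.03, "wx": 0, "wy": 0, "wz": 0}, {"dx": 0, "dy": 0, "dz": 0.01, "wx": 0, "wy": 0, "wz": 0}, {"dx": 0, "dy": 0, "dz": 0, "wx": 0, "wy": 0, "wz": 0}]}}

```text
t: 24.77
position: [462.8, -222.5, 167.1]
tool_rot: [-1.998, -2.424, 0.0]
wrist_force: [0.4, -0.2, -0.2]
finger_gap: 20.9
grip_force: 25.0
```

{"name": "servo_tool", "arguments": {"gripper": 0.5, "series": [{"dx": 0, "dy": 0, "dz": 0, "wx": 0, "wy": 0, "wz": 0}, {"dx": 0, "dy": 0, "dz": 0, "wx": 0, "wy": 0, "wz": 0}, {"dx": 0, "dy": 0, "dz": 0, "wx": 0, "wy": 0, "wz": 0}, {"dx": 0, "dy": 0, "dz": 0, "wx": 0, "wy": 0, "wz": 0}, {"dx": 0, "dy": 0, "dz": -0.06, "wx": 0, "wy": 0, "wz": 0}, {"dx": 0, "dy": 0, "dz": -0.15, "wx": 0, "wy": 0, "wz": 0}, {"dx": 0, "dy": 0, "dz": -0.15, "wx": 0, "wy": 0, "wz": 0}, {"dx": 0, "dy": 0, "dz": -0.1, "wx": 0, "wy": 0, "wz": 0}]}}

```text
t: 25.43
position: [463.5, -222.8, 239.2]
tool_rot: [1.997, 2.423, 0.001]
wrist_force: [-0.3, -0.3, 0.6]
finger_gap: 46.0
grip_force: 0.0
```

```bash
python3 - <<'E'
from h import *
it=camera_info("top");isc=camera_info("scene");i3=np.load("i_w3.npy",allow_pickle=True).item()
def white(f,box,th):
    g=cv2.imread(f,0);u0,u1,v0,v1=box;return [(b[0]+[u0,v0],b[1]) for b in blobs(g[v0:v1,u0:u1]>th,10)]
for n,f,i,box,th in(("top","pics/top0.png",it,(462,492,226,256),150),("sc","pics/scene0.png",isc,(137,160,200,222),140),("w","pics/w3.png",i3,(172,222,148,196),130)):
    r=white(f,box,th);print(n,[(a.round(1),k,unp(i,a,123).round(1)) for a,k in r])
s=get_state();print(s["t"],s["position"],s["finger_gap"])
T=get_image("top");S=get_image("scene");cv2.imwrite("pics/top3.png",T[:,:,::-1]);cv2.imwrite("pics/scene3.png",S[:,:,::-1])
t=[b for b in blobs(orange(T),5) if 380<b[0][0]<460 and 190<b[0][1]<290];q=[b for b in blobs(orange(S),5) if 180<b[0][0]<260 and 120<b[0][1]<250]
print(t,q,[proj(c,[[463,-221.6,181],[515.4,-144.4,181]]).round(1) for c in(it,isc)])
for a in t:
  for b in q:
    X=tri([(it,a[0]),(isc,b[0])])
    if np.linalg.norm(proj(isc,X)-b[0])<2: print(X.round(1))
E
```

```text
top [(array([477.5, 241.7]), np.int32(80), array([ 492.7, -336.4,  123. ]))]
sc [(array([147.2, 207.9]), np.int32(75), array([ 489.3, -334.4,  123. ]))]
w [(array([182., 177.]), np.int32(481), array([ 489.2, -345.2,  123. ])), (array([193. , 173.2]), np.int32(689), array([ 492.7, -334. ,  123. ]))]
25.4333 [ 463.48636515 -222.83233784  239.18833814] 45.96057571187821
[(array([408.7, 234.3]), np.int32(59)), (array([437.7, 255.9]), np.int32(21))] [(array([183.7, 174. ]), np.int32(63)), (array([218.9, 178.8]), np.int32(68))] [array([[439. , 254.9],
       [408.1, 233.9]]), array([[184.2, 173.3],
       [219. , 178.5]])]
[ 514.7 -145.3  179.7]
[ 459.5 -221.4  175. ]
```

{"name": "servo_tool", "arguments": {"gripper": 0, "series": [{"dx": -0.12, "dy": 0.01, "dz": 0, "wx": 0, "wy": 0, "wz": 0}, {"dx": -0.2, "dy": 0.01, "dz": 0, "wx": 0, "wy": 0, "wz": 0}, {"dx": -0.2, "dy": 0.01, "dz": 0, "wx": 0, "wy": 0, "wz": 0}, {"dx": -0.163, "dy": 0.012, "dz": 0, "wx": 0, "wy": 0, "wz": 0}, {"dx": -0.08, "dy": 0, "dz": 0, "wx": 0, "wy": 0, "wz": 0}, {"dx": 0, "dy": 0, "dz": 0.2, "wx": 0, "wy": 0, "wz": 0}, {"dx": 0, "dy": 0, "dz": 0.2, "wx": 0, "wy": 0, "wz": 0}, {"dx": 0, "dy": 0, "dz": 0.15, "wx": 0, "wy": 0, "wz": 0}, {"dx": 0, "dy": 0, "dz": 0, "wx": 0, "wy": 0, "wz": 0}]}}

```text
t: 26.28
position: [488.4, -332.0, 149.1]
tool_rot: [-1.994, -2.418, 0.001]
wrist_force: [-0.6, 0.4, -1.2]
finger_gap: 0.4
grip_force: 0.0
```

```bash
python3 - <<'E'
from h import *
it=camera_info("top");isc=camera_info("scene")
s=get_state();print(s["t"],s["position"],s["finger_gap"]);togo(s,[491.5,-334,120])
T=get_image("top");S=get_image("scene")
t=[b for b in blobs(orange(T),5) if 380<b[0][0]<460 and 190<b[0][1]<290];q=[b for b in blobs(orange(S),5) if 180<b[0][0]<260 and 120<b[0][1]<250]
print(t,q)
for a in t:
  for b in q:
    X=tri([(it,a[0]),(isc,b[0])])
    if np.linalg.norm(proj(isc,X)-b[0])<3: print(X.round(1))
E
```

```text
26.2833 [ 488.37601915 -331.99027473  149.08582291] 0.39458938605595434
tool d mm [-2.7  2.8 29.1] units [-0.0182  0.0189  0.1937] yaw x deg 101.0 
[(array([408.7, 234.3]), np.int32(58)), (array([440.2, 255.6]), np.int32(58))] [(array([183.5, 173.8]), np.int32(67)), (array([218.8, 178.7]), np.int32(68))]
[ 514.7 -145.4  180.1]
[ 461.2 -224.3  178.7]
```

Both tubes stand at the same height, 95 mm apart across the shaft. Now I press the button.

{"name": "servo_tool", "arguments": {"series": [{"dx": -0.016, "dy": 0.017, "dz": 0.03, "wx": 0, "wy": 0, "wz": 0}, {"dx": 0, "dy": 0, "dz": 0.04, "wx": 0, "wy": 0, "wz": 0}, {"dx": 0, "dy": 0, "dz": 0.04, "wx": 0, "wy": 0, "wz": 0}, {"dx": 0, "dy": 0, "dz": 0.04, "wx": 0, "wy": 0, "wz": 0}, {"dx": 0, "dy": 0, "dz": 0, "wx": 0, "wy": 0, "wz": 0}]}}

```text
t: 26.8
position: [493.5, -335.2, 130.5]
tool_rot: [-1.997, -2.423, 0.0]
wrist_force: [-0.1, 0.9, -0.5]
finger_gap: 0.4
grip_force: 0.0
```

{"name": "servo_tool", "arguments": {"series": [{"dx": 0, "dy": 0, "dz": 0.014, "wx": 0, "wy": 0, "wz": 0}, {"dx": 0, "dy": 0, "dz": 0.014, "wx": 0, "wy": 0, "wz": 0}, {"dx": 0, "dy": 0, "dz": 0, "wx": 0, "wy": 0, "wz": 0}]}}

```text
t: 27.05
position: [493.9, -335.5, 127.1]
tool_rot: [-1.998, -2.424, 0.0]
wrist_force: [0.4, 0.6, 0.0]
finger_gap: 0.2
grip_force: 0.0
```

{"name": "servo_tool", "arguments": {"series": [{"dx": 0, "dy": -0.01, "dz": 0.014, "wx": 0, "wy": 0, "wz": 0}, {"dx": 0, "dy": 0, "dz": 0.014, "wx": 0, "wy": 0, "wz": 0}, {"dx": 0, "dy": 0, "dz": 0.01, "wx": 0, "wy": 0, "wz": 0}, {"dx": 0, "dy": 0, "dz": 0, "wx": 0, "wy": 0, "wz": 0}]}}

```text
t: 27.38
position: [492.3, -335.8, 121.4]
tool_rot: [-1.998, -2.424, 0.0]
wrist_force: [-0.4, -0.7, -0.4]
finger_gap: 0.3
grip_force: 0.0
```

{"name": "servo_tool", "arguments": {"series": [{"dx": 0, "dy": 0, "dz": 0.014, "wx": 0, "wy": 0, "wz": 0}, {"dx": 0, "dy": 0, "dz": 0.014, "wx": 0, "wy": 0, "wz": 0}, {"dx": 0, "dy": 0, "dz": 0, "wx": 0, "wy": 0, "wz": 0}]}}

```text
t: 27.63
position: [492.6, -336.0, 117.3]
tool_rot: [1.998, 2.424, -0.0]
wrist_force: [-1.1, -0.0, 3.4]
finger_gap: 0.4
grip_force: 1.6
```

{"name": "servo_tool", "arguments": {"series": [{"dx": 0, "dy": 0, "dz": 0.013, "wx": 0, "wy": 0, "wz": 0}, {"dx": 0, "dy": 0, "dz": 0.013, "wx": 0, "wy": 0, "wz": 0}, {"dx": 0, "dy": 0, "dz": 0, "wx": 0, "wy": 0, "wz": 0}]}}

```text
t: 27.88
position: [492.7, -336.0, 114.5]
tool_rot: [-1.998, -2.424, 0.0]
wrist_force: [-5.0, 2.9, 15.5]
finger_gap: 0.2
grip_force: 8.0
```

{"name": "servo_tool", "arguments": {"series": [{"dx": 0, "dy": 0, "dz": 0.005, "wx": 0, "wy": 0, "wz": 0}, {"dx": 0, "dy": 0, "dz": 0, "wx": 0, "wy": 0, "wz": 0}]}}

```text
t: 28.05
position: [492.8, -336.1, 114.3]
tool_rot: [1.998, 2.424, -0.0]
wrist_force: [-9.0, 4.9, 25.9]
finger_gap: 0.3
grip_force: 13.0
```

{"name": "servo_tool", "arguments": {"series": [{"dx": 0, "dy": 0, "dz": -0.05, "wx": 0, "wy": 0, "wz": 0}, {"dx": 0, "dy": 0, "dz": -0.15, "wx": 0, "wy": 0, "wz": 0}, {"dx": 0, "dy": 0, "dz": -0.2, "wx": 0, "wy": 0, "wz": 0}, {"dx": 0, "dy": 0, "dz": -0.2, "wx": 0, "wy": 0, "wz": 0}, {"dx": -0.1, "dy": 0, "dz": -0.2, "wx": 0, "wy": 0, "wz": 0}, {"dx": -0.2, "dy": 0, "dz": 0, "wx": 0, "wy": 0, "wz": 0}, {"dx": -0.2, "dy": 0, "dz": 0, "wx": 0, "wy": 0, "wz": 0}, {"dx": -0.1, "dy": 0, "dz": 0, "wx": 0, "wy": 0, "wz": 0}, {"dx": 0, "dy": 0, "dz": 0, "wx": 0, "wy": 0, "wz": 0}, {"dx": 0, "dy": 0, "dz": 0, "wx": 0, "wy": 0, "wz": 0}, {"dx": 0, "dy": 0, "dz": 0, "wx": 0, "wy": 0, "wz": 0}]}}

```text
t: 28.97
position: [509.3, -423.2, 232.0]
tool_rot: [-1.997, -2.423, -0.0]
wrist_force: [-0.4, -0.8, -0.2]
finger_gap: 0.5
grip_force: 0.0
```

```bash
python3 - <<'E'
from h import *
it=camera_info("top");isc=camera_info("scene")
s=get_state();print(s["t"],s["position"],s["wrist_force"],abs(s["qvel"]).max())
T=get_image("top");S=get_image("scene")
t=[b for b in blobs(orange(T),5) if 380<b[0][0]<460 and 190<b[0][1]<290];q=[b for b in blobs(orange(S),5) if 180<b[0][0]<260 and 120<b[0][1]<250]
print(t,q)
for a in t:
  for b in q:
    X=tri([(it,a[0]),(isc,b[0])])
    if np.linalg.norm(proj(isc,X)-b[0])<3: print(X.round(1))
E
```

```text
28.9667 [ 509.26935116 -423.18524613  232.04555802] [-0.40810547 -0.84301521 -0.15126725] 0.009174183717304408
[(array([408.7, 234.3]), np.int32(58)), (array([440.1, 255.5]), np.int32(58))] [(array([183.5, 173.9]), np.int32(66)), (array([218.6, 178.9]), np.int32(72))]
[ 514.6 -145.8  179.4]
[ 461.4 -224.2  178.4]
```

```bash
python3 -c "from rig import *; print(hand_in())"
```

```text
the job is handed in; nothing more can be done
None
```

The job is handed in: carousel seated on the shaft, both long tubes standing in diagonal sockets, start button pressed to its stop (26 N) and released, arm clear at about 29 s; no verdict came back.

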